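# Fetch the green latch board out of the deep slot rack with the hook rod

### The arm

A 6-joint arm with a two-finger parallel gripper is mounted at the origin on the work surface. World frame = base frame: x ahead of the robot, y to its left, z up, the work surface at z = 0. Lengths are in m, angles in rad, forces in N, time in s.
With the tool pointing down it reaches from about 0.375 to 0.9 m from the base axis. Payload 3.1 kg.
Tool frame: the origin (TCP) lies midway between the tips of the shut fingers; the grasp point (between the pads) lies robot.grip_point_offset behind it (robot.grip_point_offset is the distance from the TCP to the grasp point, in m); z points along the fingers, y is the direction in which the jaws open and shut (so a half turn about z gives the same grasp; the last joint's range is limited). The gripper opens to 87 mm and grips with 3 to 60 N. Pads are 19 mm wide; open, the fingers measure 117 mm over their backs; the gripper's body (75 mm by 190 mm) begins 51 mm behind the grasp point.
Start: joints at [1.111, 0.527, 1.433, -0, 1.181, -0.178], TCP at [0.173, 0.601, 0.223] pointing down, gripper open.
Joint ranges: [-3.08, 3.08], [-0.75, 2.2], [0.22, 2.44], [-1.43, 4.57], [0, 2.65], [-2.85, 2.85]. Speed limits (rad/s): [2.79, 2.79, 3.14, 3.14, 3.14, 3.14].

### API

Orientations are given as a unit quaternion [x, y, z, w].
In Python, from rig import robot, cams, hand_in gives the robot as it stands. The module is installed in compiled form; this text tells all that it offers.
- The arm moves only by the tool send_rows, never from a script. Its argument "steps" is one flat list of numbers, 5 for each row, row after row: the finger opening in m, from 0 to 0.087, then the shift along the tool's x, y, z in m, then the turn about the tool's z in rad. A call has 1 to 8 rows; each row is the pose to reach, as a shift and turn from the pose measured when the call began, along the tool's axes at that moment; what a row does not reach only later rows make up. A row lasts 1/8 s, in which the tool goes at most 62.5 mm and 10.7 degrees, less where a joint would pass 70% of its speed; a pose out of reach is approached as far as the arm can. A call with a gripper value outside its range is refused whole. The fingers move at their own pace and stop on an object; "force" is the grip in N (left out, the last holds). Time passes only in rows, so rows that repeat a pose let the fingers close. It gives the time, the measured TCP pose, the force and the opening at its end, in the units of the state.
- robot.get_obs(): the state, without advancing time (a new reading comes with each control period).
- cams.camera(name): name is "scene" or "top" or "wrist"; returns a dict with "color" (480x640x3 uint8, red, green, blue), "range_z" (480x640 float32, m along the optical axis (not along the pixel's ray), 0 where there is no reading), "intrinsics" (3x3 intrinsics, pixels), "k1" (the pictures are not rectified: a ray, as slopes to the right and down, at radius r is drawn at 1 + k1 r^2 times it, then the intrinsics apply), "extrinsics" (4x4, takes a point from camera to world coordinates). Camera axes: x right, y down, z forward; pixel columns grow to the right and rows downward; lengths in m; the calibration is good to about 2 mm. A picture is of the moment at which its call begins.
- hand_in(): hands the job in, once; it reports no verdict.
The state is a dict: "time": time; "q": joint angles; "joint_velocities": joint speeds; "joint_torque": joint torques, N m; "position": TCP position; "tool_rot": TCP orientation; "ft_force": force on the tool from outside, world axes, zero at the start; "moment": the same for the moment, N m; "grip_width": finger opening in m.
Only numpy, scipy, OpenCV 4.12 (cv2) and the standard library are available. Lean on these libraries where they do the work, as an engineer would, in place of code of your own. Each camera call takes 0.05 s, during which the arm holds its last target.

### The job

Take the T-handled hook rod from its holder, let its hook down into the slot of the deep plywood rack where the board with the green top edge hangs, push the hook through the board's window until it sits snug against the board (press with about 5 N, never hard), and draw the board up out of the rack on the hook without touching it with the gripper. Lower it gently to stand in the V-groove of the beech display stand, slip the hook out and put the rod back upright in its holder; leave the blue and yellow boards hanging and everything else where it is.

Things in the scene. Friction and masses are not known exactly. Their poses are not given: they have to be found in the camera images.
- rack: Fixed plywood rack, open on top, 203 (x) by 134 (y) by 150 mm tall, plywood 9 mm; origin: centre of its underside. Three dividers make three slots one behind the other along x, 116 mm wide (y). In each a board hangs by its ears on the two side rails (tops 68 mm up, 96 mm apart), facing -x, with at least 30 mm free in front of it. Pushed in +x, it slides on the rails to the divider.
- rack_scoop (a point): Point on the rack's axis, 150 mm up (rim height), same axes. The dividers are notched over the rails, stuck tight wherever someone last pushed them: the one behind (+x of) a board stands 0 to 10 mm from its back, and this is not measured. Each divider has a scoop 52 mm wide in its middle, open upwards from 48 mm up, so a hook's lip can stand out behind the board and rise freely.
- green_window (a point): Centre of the hand window of the green-edged board, the one to fetch. Board axes: x from front to back, y along it, z up. Beech, 90 wide, 70 tall, 10 mm thick, 110-180 g; at each top corner an ear 10 wide, 12 tall. The window goes through, 44 mm (y) by 16 mm (z), under a bar 10 mm high. The whole top edge is painted green.
- green_foot (a point): Middle of the green board's lower edge, 52 mm under its window centre, same axes; in the rack 10 mm above the table. On the front face, 26 to 42 mm above this edge, a steel barrel bolt stands 8 mm out, its thin knob 15 mm.
- blue_window (a point): The same point of the blue-edged board, which is to stay hanging in the rack.
- yellow_window (a point): The same point of the yellow-edged board, which is to stay hanging in the rack.
- rod_grip (a point): Centre of the hook rod's T-handle, a brown beech bar with red bands, 16 mm (x) by 70 (y) by 32 (z), to be gripped across its 16 mm. Rod axes: z up along the shank, x the way the prong points. 129 mm above the rod's underside, on the shank's axis. Rod 145 mm tall, 120 g; it stands on its hook in the holder.
- rod_hook (a point): Seat of the hook: middle of the prong's top, 10 mm ahead (x) of the shank axis, 125 mm below the handle's centre. Flat steel 16 mm wide: prong 4 thick, -4..20 mm from the axis; the lip at its end (4 long) rises 5 mm above it; the shank's lowest 36 mm are a strap 8 thick (x), above it an 8 mm bar. Between strap and lip 12 mm are free; strap snug on the board: lip 2 mm past its back.
- holder_floor (a point): Middle of the inner floor, 6 mm above the table, of the fixed plywood rod holder: open box, 38 mm (x) by 32 (y) inside, walls 6 mm, rim 60 mm above the table. The rod stands in it with its shank axis about 8 mm to the -x side of this point and its x along the holder's x.
- groove (a point): Middle of the groove's bottom, 6 mm above the table, of the fixed beech display stand, 76 (x) by 60 (y) mm, rim 30 mm above the table. The V-groove runs along y, 13 mm wide at the bottom, 31 at the rim, open at both ends. The board stands in it on its lower edge, overhanging the ends, leaning up to about 20 degrees on a flank; window and bolt stay above the rim.
- gear_toy: Bystander: green plastic gear toy, base 110 by 170 by 14 mm, crank knob to 56 mm. Origin: centre of its underside.
- cup_large: Bystander: orange silicone stacking cup, 72 mm wide, 55 tall. Origin: centre of its underside.
- cup_small: Bystander: light orange stacking cup, 54 mm wide, 44 tall. Origin: centre of its underside.
- tin: Bystander: stainless steel tin with twist cap, 66 mm wide, 62 tall. Origin: centre of its underside.
- wood_car: Bystander: beech toy car with red cabin, 85 by 57 by 50 mm. Origin: centre, table height.
- knob_puzzle: Bystander: flat beech knob puzzle, 80 by 100 mm, 28 tall. Origin: centre of its underside.
There are look-alikes about, which are no part of the job. What is shaped like the part that bears groove but purple is not meant.

How it is judged:
By the outcome, as a careful person would: the job done as asked, in the order asked, and still so for the second after the job is handed in, with the robot touching nothing.
It also fails if it takes over 72 s, if anything falls off the work surface, if the arm or the gripper's body presses on something with over 40 N, if the wrist force passes 120 N, or if a joint passes its speed limit or range.

## Working session

There is one attempt and no reset: what is moved stays moved. The work goes in short steps, Python scripts to look and compute and a tool call to move; the robot and the scene stay as the last step left them, time stands still between calls to the robot, and variables do not carry over. Pictures are saved under pics/ and viewed, and the job is handed in when it is done.

Besides the shell and the picture viewer there is one more tool, called after ">>>" by a JSON object that holds its "api" and its "payload". send_rows: Moves the arm, as the interface text tells. Its arguments: {"type":"object","properties":{"steps":{"type":"array","items":{"type":"number"}},"force":{"type":"number"}},"required":["steps"]}

```bash
mkdir -p pics
cat > h.py <<'E'
import numpy as np,cv2
from rig import robot,cams,hand_in
def save(n):
    c=cams.camera(n);np.savez(f'{n}.npz',**{k:np.asarray(v) for k,v in c.items()});return c
def load(n): return dict(np.load(f'{n}.npz'))
def ray(c,u,v):
    K=c['intrinsics'];k1=float(c['k1'])
    d=np.array([(u-K[0,2])/K[0,0],(v-K[1,2])/K[1,1]]);s=d.copy()
    for _ in range(20): s=d/(1+k1*(s@s))
    return np.array([s[0],s[1],1.])
def pt(c,u,v,z=None):
    r=ray(c,u,v)
    E=c['extrinsics']
    if z is None:
        D=c['range_z'][int(v)-1:int(v)+2,int(u)-1:int(u)+2];D=D[D>0]
        return E[:3,:3]@(r*np.median(D))+E[:3,3]
    w=E[:3,:3]@r; t=(z-E[2,3])/w[2]; return E[:3,3]+t*w
def cloud(c):
    H,W=c['range_z'].shape
    K=c['intrinsics'];k1=float(c['k1'])
    u,v=np.meshgrid(np.arange(W),np.arange(H))
    dx=(u-K[0,2])/K[0,0];dy=(v-K[1,2])/K[1,1];sx,sy=dx,dy
    for _ in range(20):
        f=1+k1*(sx**2+sy**2);sx,sy=dx/f,dy/f
    Z=c['range_z'];P=np.stack([sx*Z,sy*Z,Z],-1)@c['extrinsics'][:3,:3].T+c['extrinsics'][:3,3]
    P[Z==0]=np.nan
    return P
def proj(c,p):
    E=c['extrinsics'];q=E[:3,:3].T@(np.asarray(p)-E[:3,3]);s=q[:2]/q[2];s=s*(1+float(c['k1'])*(s@s));K=c['intrinsics']
    return np.array([K[0,0]*s[0]+K[0,2],K[1,1]*s[1]+K[1,2]])
def crop(c,name,u0,v0,u1,v1,f):
    im=c['color'][v0:v1,u0:u1,::-1];cv2.imwrite(f'pics/{name}.png',cv2.resize(im,None,fx=f,fy=f,interpolation=cv2.INTER_CUBIC))
E
python3 - <<'E'
from h import *
for n in ['scene','top','wrist']:
    c=save(n);cv2.imwrite(f'pics/{n}0.png',c['color'][:,:,::-1])
    print(n,c['intrinsics'],c['k1'],c['extrinsics'].round(3))
print(robot.get_obs(),robot.grip_point_offset)
E
```

```text
scene [[434.66083957   0.         317.23353656]
 [  0.         434.66083957 240.1659825 ]
 [  0.           0.           1.        ]] -0.006277839617862917 [[ 0.642  0.486 -0.592  1.239]
 [ 0.766 -0.397  0.505 -0.486]
 [ 0.011 -0.778 -0.628  0.8  ]
 [ 0.     0.     0.     1.   ]]
top [[550.63372563   0.         314.60275769]
 [  0.         550.63372563 237.32023743]
 [  0.           0.           1.        ]] 0.03401975728686961 [[ 0.016 -0.983  0.183  0.335]
 [-1.    -0.014  0.01   0.047]
 [-0.007 -0.183 -0.983  1.4  ]
 [ 0.     0.     0.     1.   ]]
wrist [[341.31372822   0.         323.40029273]
 [  0.         341.31372822 236.93697361]
 [  0.           0.           1.        ]] -0.006727194471424902 [[ 0.278  0.92   0.278  0.096]
 [ 0.961 -0.266 -0.082  0.624]
 [-0.002  0.29  -0.957  0.383]
 [ 0.     0.     0.     1.   ]]
{'time': 0.15, 'q': array([ 1.11149810e+00,  5.28289615e-01,  1.43362101e+00, -9.46705281e-06,
        1.18140469e+00, -1.78499263e-01]), 'joint_velocities': array([ 0.00046793, -0.00294496, -0.00435616,  0.00107688,  0.00074141,
        0.00041498]), 'joint_torque': array([ 1.25445658e-04, -4.40429270e+01, -1.76842475e+01,  6.33595046e-02,
        5.51765389e-02, -7.39136317e-05]), 'position': array([0.17291805, 0.60000746, 0.22176956]), 'tool_rot': array([ 1.39936842e-01,  9.90160057e-01, -8.19280175e-04, -2.65889756e-04]), 'ft_force': array([0.92202598, 0.09407459, 0.30698477]), 'moment': array([-0.00106346,  0.01855866,  0.02604341]), 'grip_width': 0.08713907531228844} 0.0187
```

View pics/scene0.png

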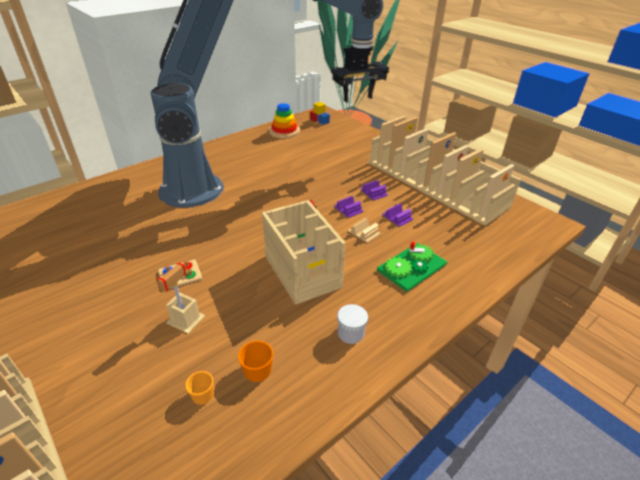

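View pics/top0.png

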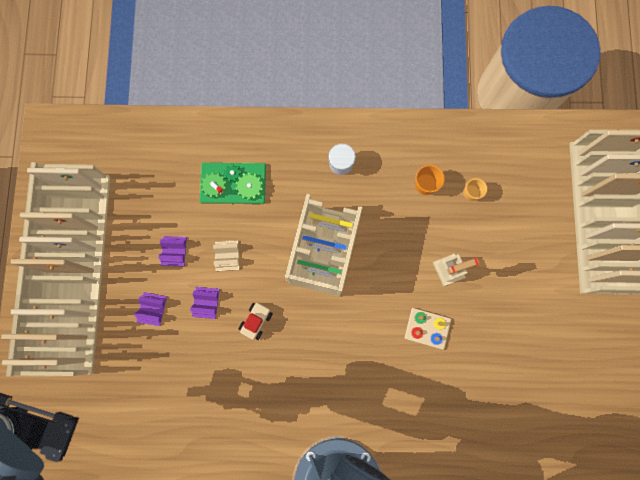

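View pics/wrist0.png

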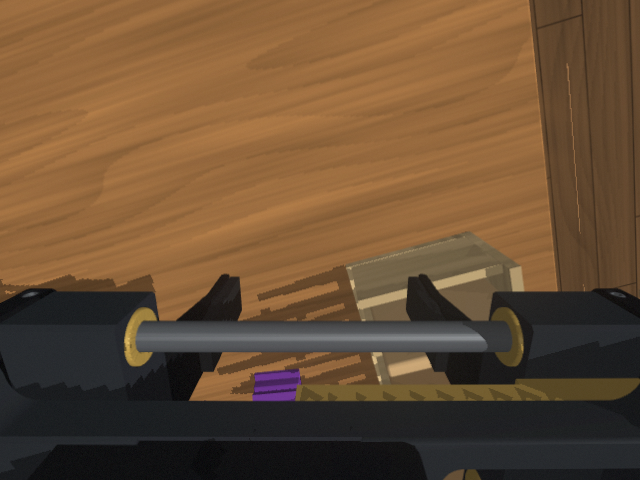

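The top view shows the rack at about (325,245), with the green board nearest the robot. The rod holder is at (452,268), and the beech stand is at (226,255) among the purple look-alikes. I'll enlarge those areas.

Run:
```python
from h import *
c=load('top')
crop(c,'rackT',275,185,375,305,5);crop(c,'holdT',420,235,500,295,8);crop(c,'standT',200,230,260,280,8)
s=load('scene');crop(s,'rackS',250,190,360,310,5);crop(s,'holdS',140,245,240,345,6)
P=cloud(c)
for n,(u,v) in dict(stand=(226,255),handle=(464,265)).items(): print(n,pt(c,u,v))
```

```text
stand [0.54429515 0.287388   0.00624594]
handle [ 0.50749543 -0.28123583  0.15078903]
```

View pics/rackT.png

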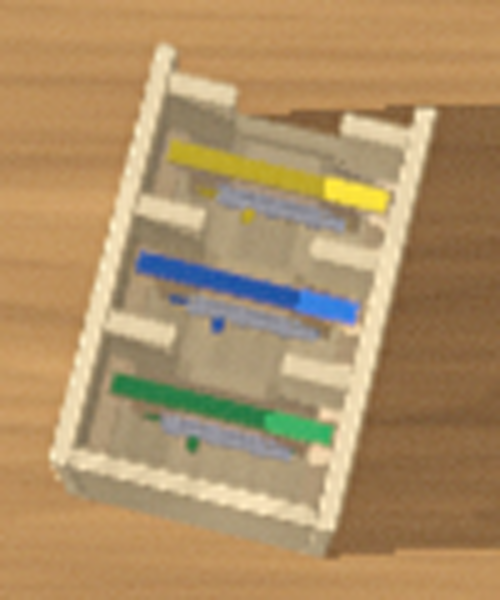

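View pics/holdT.png

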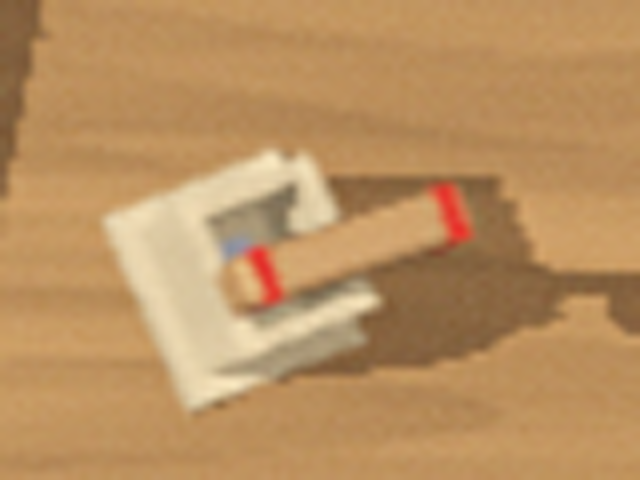

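View pics/standT.png

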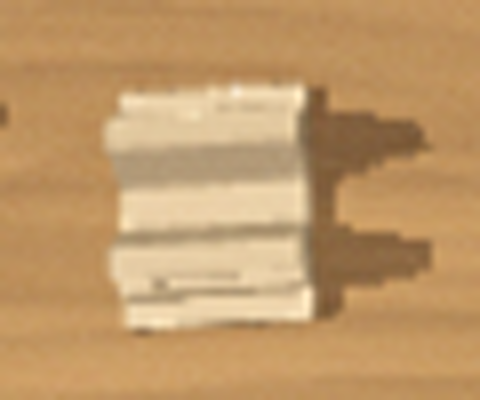

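View pics/rackS.png

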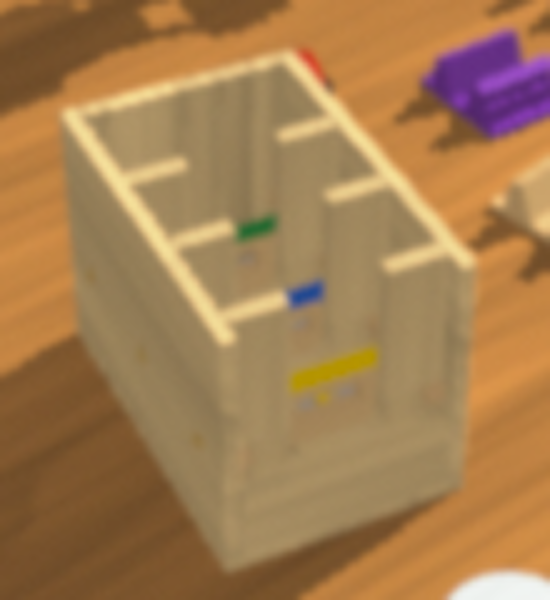

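View pics/holdS.png

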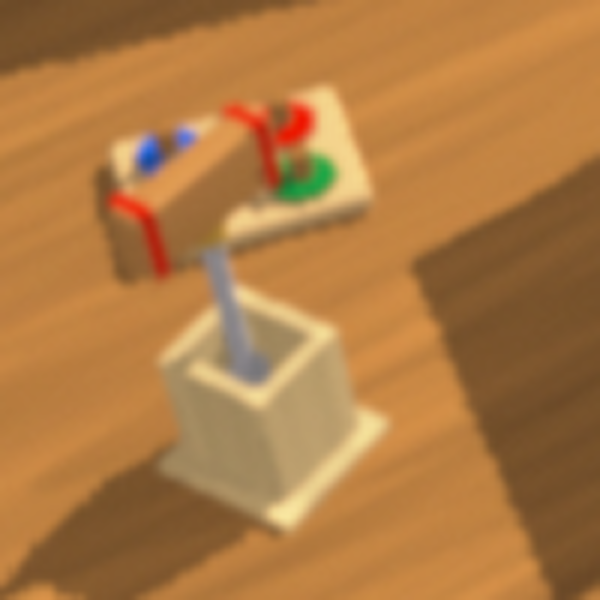

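```bash
cat >> h.py <<'E'
def rect(pts):
    r=cv2.minAreaRect((pts[:,:2]*1000).astype(np.float32));return np.array(r[0]).round(1),np.array(r[1]).round(1),round(r[2],1)
E
python3 - <<'E'
from h import *
for n in ['top','scene']:
    P=cloud(load(n)).reshape(-1,3)
    def sel(x0,x1,y0,y1,z0,z1):
        m=(P[:,0]>x0)&(P[:,0]<x1)&(P[:,1]>y0)&(P[:,1]<y1)&(P[:,2]>z0)&(P[:,2]<z1);return P[m]
    print(n)
    for nm,b in dict(handle=(.42,.6,-.4,-.2,.135,.16),holderrim=(.42,.6,-.4,-.2,.054,.064),flange=(.42,.6,-.4,-.2,.007,.05),rackrim=(.42,.75,-.05,.2,.143,.156),stand=(.48,.6,.2,.36,.022,.035),standall=(.48,.6,.2,.36,.004,.035),
      greentop=(.42,.75,-.05,.2,.05,.1)).items():
        s=sel(*b);print(nm,len(s),s.mean(0).round(4) if len(s) else '',rect(s) if len(s)>3 else '', s[:,2].min().round(4) if len(s) else '',s[:,2].max() if len(s) else '')
E
```

```text
top
handle 230 [ 0.5065 -0.2801  0.1497] (array([ 507.2, -281.1]), array([16.7, 72.2]), 18.3) 0.1355 0.15733857782224336
holderrim 147 [ 0.5158 -0.2776  0.0593] (array([ 515.2, -280. ]), array([49.7, 47.9]), 22.6) 0.0544 0.06385223083190361
flange 200 [ 0.5114 -0.2767  0.0223] (array([ 509.3, -303.7]), array([188.8, 174.4]), 89.8) 0.007 0.049681846645911465
rackrim 1245 [0.5479 0.0416 0.1494] (array([557.4,  39.5]), array([134.3, 202.8]), 76.8) 0.1431 0.1558678887199867
stand 245 [0.544  0.2861 0.028 ] (array([541.9, 286.5]), array([56. , 60.7]), 3.7) 0.022 0.034995356883544826
standall 747 [0.5404 0.2843 0.0155] (array([540. , 278.4]), array([156.8, 118. ]), 89.4) 0.004 0.034995356883544826
greentop 1664 [0.5606 0.0403 0.0725] (array([557. ,  39.2]), array([131.4, 202.5]), 76.8) 0.05 0.09995227357688741
scene
handle 314 [ 0.5139 -0.2818  0.1466] (array([ 509.6, -279.7]), array([19.1, 70.9]), 20.4) 0.1352 0.154809202108098
holderrim 236 [ 0.5211 -0.2797  0.059 ] (array([ 517.4, -278.2]), array([54.2, 46.6]), 21.4) 0.054 0.06383555870013691
flange 472 [ 0.5279 -0.2814  0.0312] (array([ 517.2, -281.5]), array([60.1, 45.5]), 28.8) 0.007 0.049959460776613174
rackrim 1015 [0.5589 0.0393 0.1488] (array([560. ,  41.1]), array([135.5, 206.2]), 76.6) 0.143 0.153576407653786
stand 138 [0.5489 0.2858 0.0283] (array([547.7, 290. ]), array([49.9, 65.8]), 2.9) 0.022 0.03350247749270252
standall 415 [0.5532 0.2836 0.0176] (array([537.6, 278.4]), array([108.9, 113.8]), 84.9) 0.0044 0.03350247749270252
greentop 1813 [0.58   0.0357 0.0737] (array([560.7,  40.2]), array([135.6, 206. ]), 76.9) 0.05 0.09999999241490565
```

```bash
cat >> h.py <<'E'
def st():
    o=robot.get_obs();x,y,z,w=o['tool_rot']
    yaw=np.degrees(np.arctan2(1-2*(x*x+z*z),2*(x*y-z*w)))
    print('t',round(o['time'],2),'tcp',o['position'].round(4),'yawY',yaw.round(2),'F',o['ft_force'].round(2),'M',o['moment'].round(3),'w',round(float(o['grip_width']),4),'q6',o['q'][5].round(3));return o,yaw
def go(target,yawT):
    """tool shift to world target TCP, yaw of tool y (deg)"""
    from scipy.spatial.transform import Rotation as R
    o,yaw=st();Rm=R.from_quat(o['tool_rot']).as_matrix()
    d=Rm.T@(np.asarray(target)-o['position'])
    dy=(yawT-yaw+180)%360-180
    print('shift',d.round(4),'turn',np.radians(-dy).round(4))
E
python3 -c "
from h import *
go((.45,.15,.32),45)
go((.49,-.27,.28),20)"
```

```text
t 0.15 tcp [0.1729 0.6    0.2218] yawY 73.91 F [0.92 0.09 0.31] M [-0.001  0.019  0.026] w 0.0871 q6 -0.178
shift [-0.3909 -0.3558 -0.0977] turn 0.5046
t 0.15 tcp [0.1729 0.6    0.2218] yawY 73.91 F [0.92 0.09 0.31] M [-0.001  0.019  0.026] w 0.0871 q6 -0.178
shift [-0.5457 -0.7482 -0.0571] turn 0.9409
```

>>> {"api": "send_rows", "payload": {"steps": [0.087, -0.05, -0.05, -0.09, 0.1, 0.087, -0.1, -0.09, -0.1, 0.25, 0.087, -0.15, -0.13, -0.1, 0.4, 0.087, -0.2, -0.17, -0.1, 0.5, 0.087, -0.25, -0.21, -0.1, 0.6, 0.087, -0.3, -0.25, -0.1, 0.7, 0.087, -0.35, -0.3, -0.1, 0.8, 0.087, -0.39, -0.35, -0.1, 0.94]}}

```text
time: 1.15
position: [0.4258, 0.2053, 0.322]
tool_rot: [0.575, 0.818, -0.001, 0.0]
ft_force: [1.5, -0.3, -0.8]
grip_width: 0.0872
```

```bash
python3 -c "
from h import *
go((.49,-.27,.28),20)"
```

```text
t 1.15 tcp [0.4258 0.2053 0.322 ] yawY 19.8 F [ 1.47 -0.32 -0.81] M [-0.111  0.019  0.022] w 0.0872 q6 -0.132
shift [-0.4689 -0.1006  0.0426] turn -0.0035
```

```bash
python3 -c "
from h import *
c=save('wrist');np.savez('w1.npz',**c);cv2.imwrite('pics/w1.png',c['color'][:,:,::-1])"
```

>>> {"api": "send_rows", "payload": {"steps": [0.087, -0.06, -0.013, 0.005, 0, 0.087, -0.12, -0.026, 0.01, 0, 0.087, -0.18, -0.04, 0.02, 0, 0.087, -0.24, -0.05, 0.02, 0, 0.087, -0.3, -0.065, 0.03, 0, 0.087, -0.36, -0.08, 0.04, 0, 0.087, -0.42, -0.09, 0.04, 0, 0.087, -0.465, -0.1, 0.04, 0]}}

```text
time: 2.2
position: [0.4889, -0.276, 0.2855]
tool_rot: [0.579, 0.815, -0.002, 0.003]
ft_force: [-0.9, -0.0, 0.7]
grip_width: 0.0869
```

```bash
python3 -c "
from h import *
c=save('wrist');np.savez('w2.npz',**c);cv2.imwrite('pics/w2.png',c['color'][:,:,::-1])
go((.508,-.2805,.1163),20)"
```

```text
t 2.25 tcp [ 0.4903 -0.2829  0.2858] yawY 19.05 F [ 1.62 -4.19  0.72] M [-0.319 -0.1   -0.03 ] w 0.087 q6 -1.046
shift [-0.0007  0.0176  0.1695] turn -0.0165
```

View pics/w1.png

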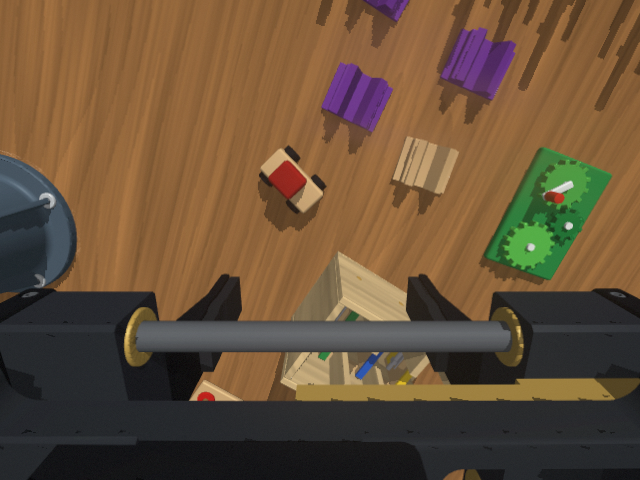

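View pics/w2.png

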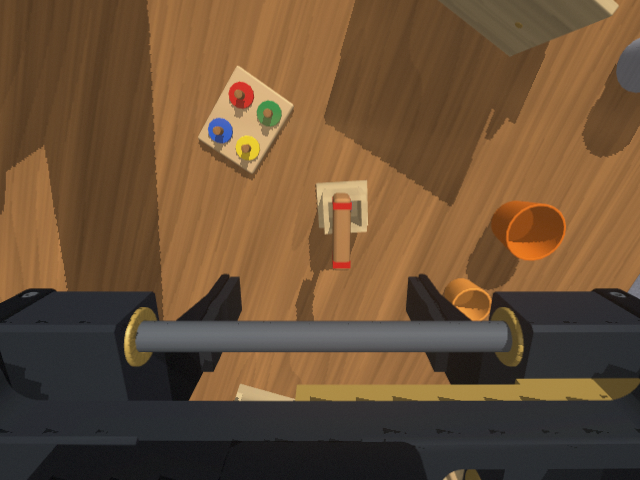

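```bash
cat >> h.py <<'E'
def sel(P,x0,x1,y0,y1,z0,z1):
    P=P.reshape(-1,3);m=(P[:,0]>x0)&(P[:,0]<x1)&(P[:,1]>y0)&(P[:,1]<y1)&(P[:,2]>z0)&(P[:,2]<z1);return P[m]
E
python3 - <<'E'
from h import *
import sys
P=cloud(dict(np.load('w2.npz')))
for nm,b in dict(handletop=(.42,.6,-.36,-.2,.143,.16),holderrim=(.42,.6,-.4,-.2,.054,.064)).items():
    s=sel(P,*b);print(nm,len(s),s.mean(0).round(4),rect(s))
P=cloud(dict(np.load('w1.npz')))
s=sel(P,.48,.6,.2,.36,.02,.036);print('stand',len(s),s.mean(0).round(4),rect(s),s[:,2].max())
s=sel(P,.48,.6,.2,.36,.001,.036)
s=sel(P,.42,.75,-.05,.2,.143,.156);print('rack',len(s),rect(s))
c=dict(np.load('w1.npz'));crop(c,'w1stand',380,120,480,210,7)
c=load('top')
E
```

```text
handletop 1282 [ 0.5063 -0.2765  0.1497] (array([ 507.1, -278. ]), array([16.2, 68.6]), 19.3)
holderrim 574 [ 0.5173 -0.2762  0.0591] (array([ 515.5, -277.5]), array([49.9, 44.6]), 22.4)
stand 908 [0.5456 0.29   0.0275] (array([543.5, 289.3]), array([53.1, 58.5]), 4.1) 0.03326314934881908
rack 1349 (array([522.8,  50.7]), array([135.3, 131.5]), 76.9)
```

View pics/w1stand.png

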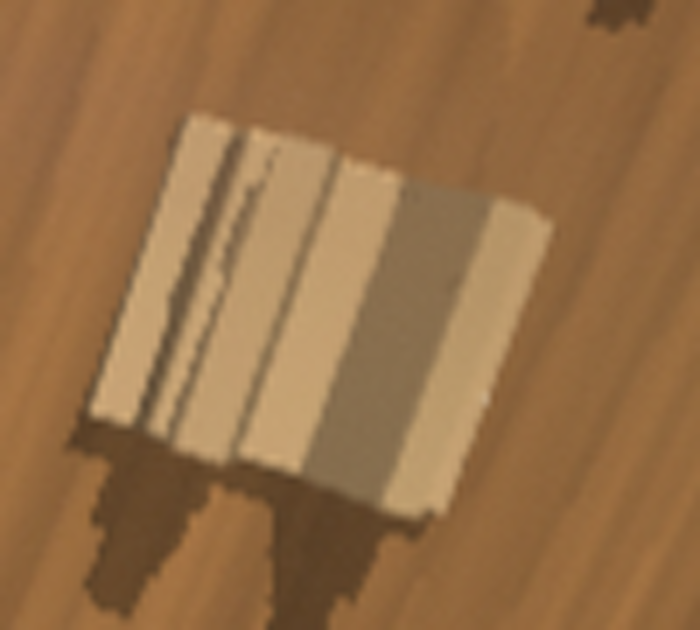

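```bash
python3 -c "
from h import *
go((.5075,-.28,.1165),19.5)"
```

```text
t 2.25 tcp [ 0.4903 -0.2829  0.2858] yawY 19.05 F [ 1.62 -4.19  0.72] M [-0.319 -0.1   -0.03 ] w 0.087 q6 -1.046
shift [-1.000e-04  1.730e-02  1.693e-01] turn -0.0078
```

>>> {"api": "send_rows", "payload": {"steps": [0.087, 0, 0.017, 0.0, -0.008, 0.087, 0, 0.017, 0.03, -0.008, 0.087, 0, 0.017, 0.06, -0.008, 0.087, 0, 0.017, 0.08, -0.008, 0.087, 0, 0.017, 0.08, -0.008]}}

```text
time: 2.88
position: [0.5064, -0.2761, 0.2041]
tool_rot: [0.576, 0.817, -0.004, 0.004]
ft_force: [0.5, -0.7, 0.9]
grip_width: 0.0869
```

```bash
python3 -c "
from h import *
c=save('wrist');cv2.imwrite('pics/w3.png',c['color'][:,:,::-1]);np.savez('w3.npz',**c)
P=cloud(c)
s=sel(P,.42,.6,-.36,-.2,.143,.16);print(len(s),s.mean(0).round(4),rect(s))
go((.5075,-.28,.1165),19.5)"
```

```text
2236 [ 0.5065 -0.276   0.1498] (array([ 507.2, -278.3]), array([16.3, 69.1]), 19.4)
t 2.92 tcp [ 0.5072 -0.277   0.2054] yawY 19.62 F [-0.34 -0.06  0.61] M [-0.065  0.051  0.001] w 0.0874 q6 -1.027
shift [-0.0016 -0.0006  0.0889] turn 0.002
```

View pics/w3.png

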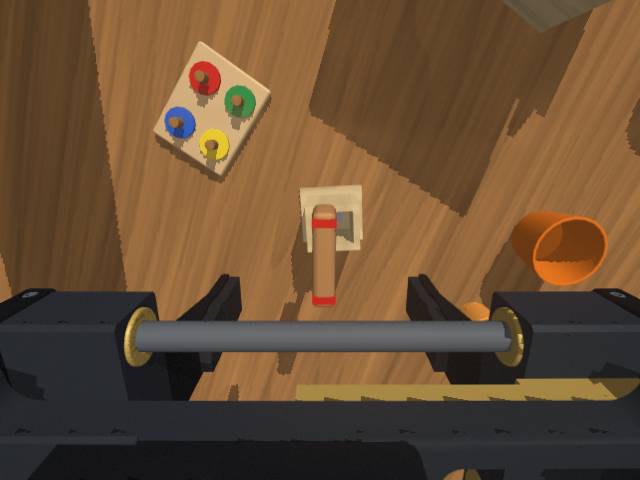

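>>> {"api": "send_rows", "payload": {"steps": [0.087, -0.001, 0, 0.025, 0, 0.087, -0.001, 0, 0.05, 0, 0.087, -0.001, 0, 0.07, 0, 0.087, -0.001, 0, 0.082, 0, 0.087, -0.001, 0, 0.089, 0, 0.087, -0.001, 0, 0.089, 0, 0.087, -0.001, 0, 0.089, 0]}}

```text
time: 3.8
position: [0.5084, -0.2795, 0.1172]
tool_rot: [0.576, 0.817, -0.005, 0.007]
ft_force: [-0.4, 0.6, 0.1]
grip_width: 0.087
```

```bash
python3 -c "
from h import *
go((.5072,-.279,.1165),19.5)"
```

```text
t 3.8 tcp [ 0.5084 -0.2795  0.1172] yawY 19.62 F [-0.39  0.57  0.12] M [-0.073  0.005 -0.009] w 0.087 q6 -1.026
shift [ 0.0009 -0.0009  0.0007] turn 0.0021
```

>>> {"api": "send_rows", "payload": {"steps": [0.03, 0.001, -0.001, 0, 0, 0.03, 0.001, -0.001, 0, 0, 0.03, 0.001, -0.001, 0, 0, 0.014, 0.001, -0.001, 0, 0, 0.01, 0.001, -0.001, 0, 0, 0.01, 0.001, -0.001, 0, 0, 0.01, 0.001, -0.001, 0, 0, 0.01, 0.001, -0.001, 0, 0], "force": 40}}

```text
time: 4.8
position: [0.5071, -0.2789, 0.1171]
tool_rot: [0.576, 0.817, -0.005, 0.007]
ft_force: [0.4, 0.2, -0.0]
grip_width: 0.0156
```

```bash
python3 -c "
from h import *
go((.5072,-.279,.1165),19.5)
c=save('wrist');crop(c,'w4',200,150,440,400,3)"
```

```text
t 4.8 tcp [ 0.5071 -0.2789  0.1171] yawY 19.62 F [ 0.44  0.19 -0.01] M [-0.024 -0.257  0.029] w 0.0156 q6 -1.027
shift [-0.0001  0.      0.0006] turn 0.002
```

View pics/w4.png

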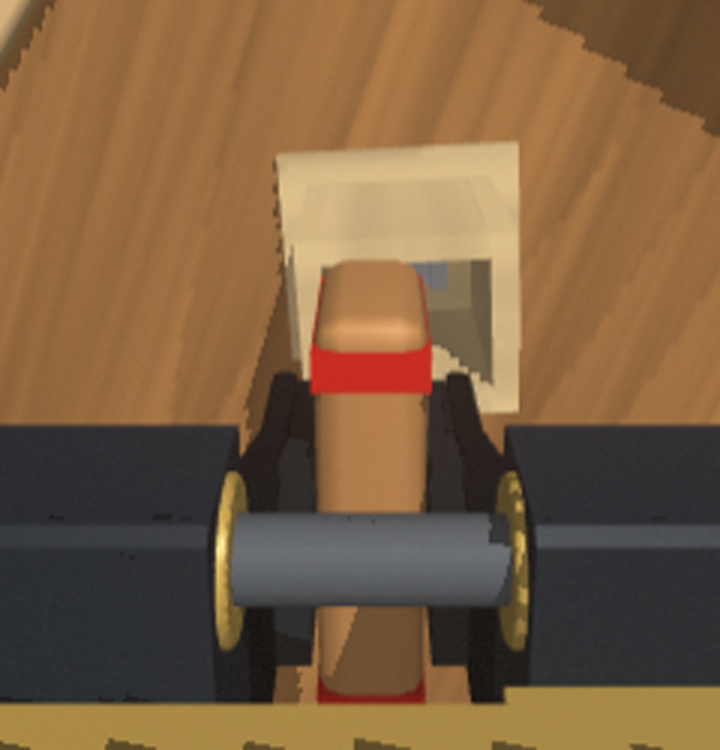

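>>> {"api": "send_rows", "payload": {"steps": [0.01, 0, 0, -0.02, 0, 0.01, 0, 0, -0.05, 0, 0.01, 0, 0, -0.09, 0, 0.01, 0, 0, -0.13, 0, 0.01, 0, 0, -0.16, 0, 0.01, 0, 0, -0.19, 0, 0.01, 0, 0, -0.2, 0, 0.01, 0, 0, -0.2, 0]}}

```text
time: 5.85
position: [0.506, -0.2758, 0.317]
tool_rot: [0.576, 0.817, -0.005, 0.007]
ft_force: [0.3, -0.1, -1.2]
grip_width: 0.0161
```

Run:
```python
from h import *
st()
for n in ['top','w1','scene']:
    c=dict(np.load(n+'.npz'));P=cloud(c)
    hsv=cv2.cvtColor(c['color'],cv2.COLOR_RGB2HSV)
    for nm,h0,h1 in [('green',60,85),('blue',100,118),('yellow',24,32)]:
        m=(hsv[...,0]>=h0)&(hsv[...,0]<=h1)&(hsv[...,1]>150)
        inr=(abs(P[...,0]-.56)<.12)&(abs(P[...,1]-.04)<.09)&(abs(P[...,2]-.08)<.006)
        m&=inr
        v,u=np.nonzero(m)
        if len(u)<4: print(n,nm,len(u));continue
        Q=np.array([pt(c,a,b,.08) for a,b in zip(u,v)])
        print(n,nm,len(u),rect(Q),P[m].mean(0).round(4))
```

```text
t 5.85 tcp [ 0.506  -0.2758  0.317 ] yawY 19.61 F [ 0.29 -0.05 -1.22] M [-0.087  0.045 -0.009] w 0.0161 q6 -1.029
top green 99 (array([509. ,  48.8]), array([104.8,   7.1]), 76.7) [0.508  0.0451 0.0799]
top blue 135 (array([568.4,  37.6]), array([106.3,   8.4]), 77.0) [0.5686 0.0371 0.0799]
top yellow 175 (array([623.9,  23.2]), array([108.9,  10.3]), 76.4) [0.6238 0.0228 0.0804]
w1 green 36 (array([496.5,   5.6]), array([10.7,  8.1]), 77.2) [0.4969 0.0046 0.0795]
w1 blue 187 (array([560.8,  11.8]), array([49. , 10.3]), 76.2) [0.5604 0.0084 0.0794]
w1 yellow 90 (array([618.4,   7.3]), array([23.9, 11.3]), 72.5) [0.6185 0.0069 0.0792]
scene green 4 (array([514.2,  72.4]), array([9. , 2.6]), 79.3) [0.5139 0.0734 0.0793]
scene blue 7 (array([575.1,  59.6]), array([10.3,  4. ]), 50.8) [0.5749 0.0593 0.0802]
scene yellow 46 (array([627.8,  33.6]), array([45.6,  9.9]), 77.2) [0.628  0.0325 0.0806]
```

```bash
cat >> h.py <<'E'
from scipy.spatial.transform import Rotation as R
Rg=R.from_quat([0.576,0.817,-0.005,0.007]).as_matrix()
aT=Rg.T@np.array([0.0003,0.0005,-0.107])   # shank axis at seat level, tool frame
C=np.array([.5575,.0398]);ang=np.radians(-13.2)
ur=np.array([np.cos(ang),np.sin(ang)]);vr=np.array([-np.sin(ang),np.cos(ang)])
def rk(x,y): return C+x*ur+y*vr
def torack(p): d=np.asarray(p)[:2]-C; return np.array([d@ur,d@vr])
def axis():
    o=robot.get_obs();Rm=R.from_quat(o['tool_rot']).as_matrix();return o['position']+Rm@aT
def goaxis(xy,z,yawT):
    """move so that shank axis at seat level is at xy, seat z"""
    o,yaw=st();Rm=R.from_quat(o['tool_rot']).as_matrix()
    dy=(yawT-yaw+180)%360-180
    Rn=R.from_euler('z',dy,degrees=True).as_matrix()@Rm
    tgt=np.array([*xy,z])-Rn@aT
    print('axis now',(o['position']+Rm@aT).round(4),'rack',torack(o['position']+Rm@aT).round(4))
    print('tcp target',tgt.round(4),'shift',(Rm.T@(tgt-o['position'])).round(4),'turn',np.radians(-dy).round(4))
E
python3 -c "
from h import *
goaxis(rk(-.0814,-.11),.21,-13.2)"
```

```text
t 5.85 tcp [ 0.506  -0.2758  0.317 ] yawY 19.61 F [ 0.29 -0.05 -1.22] M [-0.087  0.045 -0.009] w 0.0161 q6 -1.029
axis now [ 0.5062 -0.2752  0.21  ] rack [ 0.022  -0.3184]
tcp target [ 0.4525 -0.0491  0.317 ] shift [ 0.2315  0.0258 -0.0037] turn 0.5727
```

>>> {"api": "send_rows", "payload": {"steps": [0.01, 0.03, 0.003, -0.004, 0.1, 0.01, 0.075, 0.008, -0.004, 0.2, 0.01, 0.12, 0.013, -0.004, 0.3, 0.01, 0.16, 0.018, -0.004, 0.4, 0.01, 0.2, 0.022, -0.004, 0.5, 0.01, 0.22, 0.025, -0.004, 0.55, 0.01, 0.23, 0.026, -0.004, 0.573, 0.01, 0.231, 0.026, -0.004, 0.573]}}

```text
time: 6.85
position: [0.4518, -0.0485, 0.3158]
tool_rot: [0.783, 0.622, -0.003, 0.006]
ft_force: [0.6, -0.6, -0.9]
grip_width: 0.0159
```

Run:
```python
from h import *
c=save('wrist');np.savez('w5.npz',**c);cv2.imwrite('pics/w5.png',c['color'][:,:,::-1])
st();P=cloud(c)
s=sel(P,.42,.75,-.05,.2,.143,.156);print('rackrim',rect(s),len(s))
```

```text
t 6.9 tcp [ 0.4521 -0.049   0.316 ] yawY -13.15 F [ 1.03 -0.11 -1.98] M [-0.064  0.071 -0.038] w 0.0158 q6 -0.112
rackrim (array([558.,  42.]), array([133.8, 203. ]), 76.2) 9640
```

View pics/w5.png

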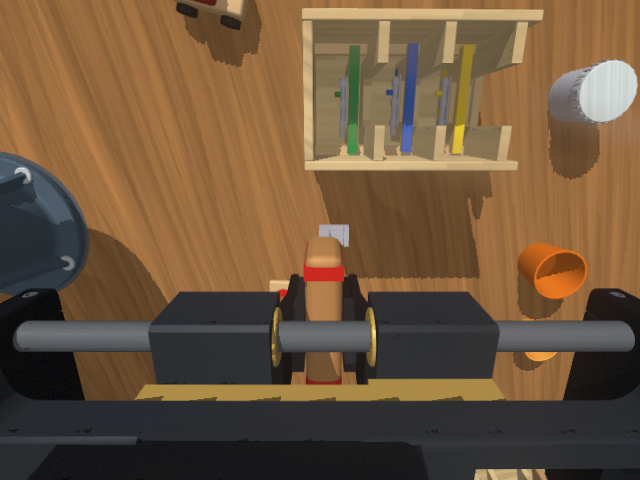

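The wrist view shows the rack's open top: green edge at (353,45..155), front wall at u≈308, and the hook below the handle at (334,235). I'll measure the board and the hook from this same picture so that they are consistent with each other.

Run:
```python
from h import *
c=dict(np.load('w5.npz'));P=cloud(c)
hsv=cv2.cvtColor(c['color'],cv2.COLOR_RGB2HSV)
for nm,h0,h1 in [('green',60,85),('blue',100,118),('yellow',24,32)]:
    m=(hsv[...,0]>=h0)&(hsv[...,0]<=h1)&(hsv[...,1]>120)
    m&=(abs(P[...,0]-.56)<.12)&(abs(P[...,1]-.04)<.09)&(abs(P[...,2]-.08)<.006)
    v,u=np.nonzero(m);Q=np.array([pt(c,a,b,.08) for a,b in zip(u,v)])
    r=rect(Q);print(nm,len(u),r,torack(r[0]/1000).round(4),u.min(),u.max(),v.min(),v.max())
    q=np.array([torack(p) for p in Q]);print('  x',np.percentile(q[:,0],[2,50,98]).round(4),'y',np.percentile(q[:,1],[1,99]).round(4))
# interior wall of front slot and hook
a=axis();print('axis fk',a.round(4),torack(a).round(4))
s=sel(P,.40,.53,-.12,-.0,.17,.24);print('hook pts',len(s),s.mean(0).round(4) if len(s) else '')
for p in [(325,228),(335,228),(345,228),(335,240),(345,240)]: print(p,c['color'][p[1],p[0]],P[p[1],p[0]].round(4),torack(P[p[1],p[0]]).round(4))
crop(c,'w5hook',290,210,380,290,8);crop(c,'w5rack',300,5,400,175,4)
```

```text
green 241 (array([505.1,  38.1]), array([77.6,  9.1]), 77.4) [-0.0506 -0.0136] 348 357 77 152
  x [-0.0549 -0.0507 -0.0464] y [-0.0524  0.0213]
blue 674 (array([565.2,  27.2]), array([79.4, 10.2]), 77.7) [ 0.0104 -0.0105] 402 415 73 150
  x [0.0056 0.0103 0.0149] y [-0.0501  0.0282]
yellow 606 (array([623.8,  26.2]), array([106.2,  10.8]), 77.2) [0.0677 0.0019] 453 472 46 151
  x [0.063  0.0679 0.0724] y [-0.0512  0.0522]
axis fk [ 0.4534 -0.0485  0.209 ] [-0.0812 -0.1098]
hook pts 453 [ 0.462  -0.0471  0.2124]
(325, 228) [172 168 172] [ 0.4546 -0.041   0.2163] [-0.0817 -0.1022]
(335, 228) [174 171 175] [ 0.4621 -0.0449  0.2093] [-0.0735 -0.1042]
(345, 228) [174 169 174] [ 0.4701 -0.0459  0.2122] [-0.0656 -0.1034]
(335, 240) [151 105  65] [ 0.4641 -0.0164  0.3264] [-0.0781 -0.076 ]
(345, 240) [175 172 177] [ 0.4679 -0.0552  0.214 ] [-0.0655 -0.113 ]
```

View pics/w5hook.png

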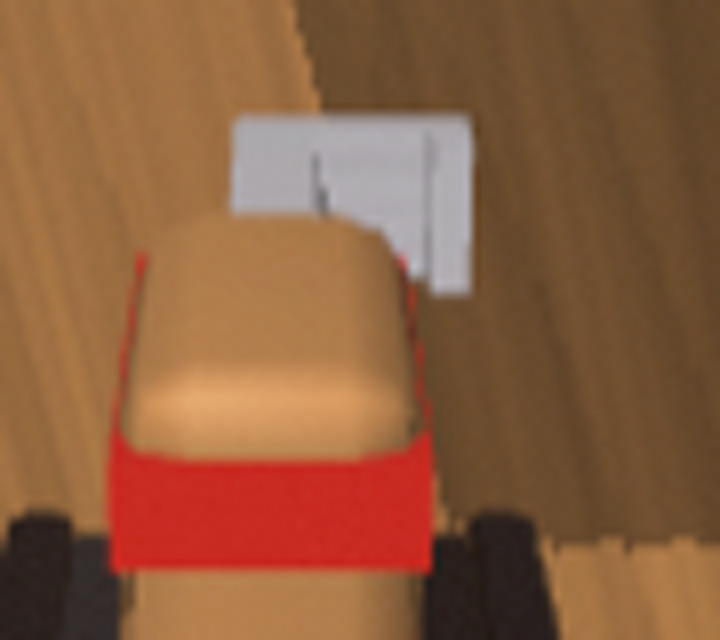

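View pics/w5rack.png

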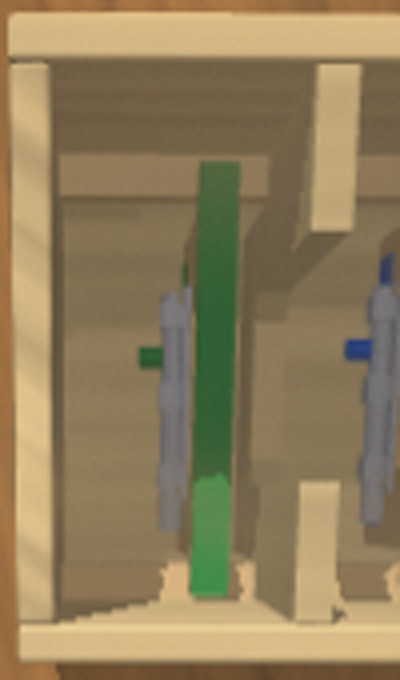

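Run:
```python
from h import *
c=dict(np.load('w5.npz'))
def f(u,v,z): p=pt(c,u,v,z);return torack(p).round(4)
for n,x,y in [('board far end L',200,162),('board far R',239,162),('near L',193,597),('near R',228,597),('midL',197,380),('midR',235,380)]: print(n,f(300+x/4,5+y/4,.08))
for n,x,y in [('wall in top',48,65),('wall in bot',55,620),('div L top',317,65),('div L bot',300,480),('rim far inner',200,58),('rim far outer',200,14),('rim near in',200,625),('rim near out',200,660),('wall out',12,66)]: print(n,f(300+x/4,5+y/4,.15))
for n,x,y in [('lip tip top',471,130),('lip tip bot',471,295),('lip back',430,200)]: print(n,f(290+x/8,210+y/8,.214))
print(torack(axis()))
```

```text
board far end L [-0.0549  0.0551]
board far R [-0.0448  0.0551]
near L [-0.0543 -0.0548]
near R [-0.0444 -0.0548]
midL [-0.0545  0.0024]
midR [-0.0442  0.0024]
wall in top [-0.0923  0.0588]
wall in bot [-0.0918 -0.0551]
div L top [-0.036   0.0589]
div L bot [-0.0358 -0.0239]
rim far inner [-0.0605  0.0601]
rim far outer [-0.0607  0.0681]
rim near in [-0.0578 -0.0563]
rim near out [-0.0576 -0.0644]
wall out [-0.0998  0.0586]
lip tip top [-0.0626 -0.1014]
lip tip bot [-0.0622 -0.1189]
lip back [-0.0666 -0.1087]
[-0.08116414 -0.10975294]
```

```bash
python3 -c "
from h import *
goaxis(rk(-.08,.0005),.209,-13.3)"
```

```text
t 6.9 tcp [ 0.4521 -0.049   0.316 ] yawY -13.15 F [ 1.03 -0.11 -1.98] M [-0.064  0.071 -0.038] w 0.0158 q6 -0.112
axis now [ 0.4534 -0.0485  0.209 ] rack [-0.0812 -0.1098]
tcp target [0.4784 0.058  0.316 ] shift [ 0.1102  0.0013 -0.0014] turn 0.0026
```

>>> {"api": "send_rows", "payload": {"steps": [0.01, 0.02, 0, -0.0014, 0, 0.01, 0.05, 0.0005, -0.0014, 0.002, 0.01, 0.08, 0.001, -0.0014, 0.0026, 0.01, 0.1, 0.001, -0.0014, 0.0026, 0.01, 0.11, 0.001, -0.0014, 0.0026, 0.01, 0.11, 0.001, -0.0014, 0.0026, 0.01, 0.11, 0.001, -0.0014, 0.0026]}}

```text
time: 7.78
position: [0.4781, 0.0571, 0.3158]
tool_rot: [0.784, 0.62, -0.004, 0.007]
ft_force: [0.2, 0.2, -2.2]
grip_width: 0.0157
```

```bash
python3 -c "
from h import *
goaxis(rk(-.08,.0005),.0615,-13.3)"
```

```text
t 7.78 tcp [0.4781 0.0571 0.3158] yawY -13.34 F [ 0.23  0.19 -2.17] M [-0.098  0.062 -0.003] w 0.0157 q6 0.133
axis now [0.4793 0.0575 0.2088] rack [-0.0802 -0.0006]
tcp target [0.4785 0.0581 0.1685] shift [ 0.0031 -0.0007  0.1473] turn -0.0006
```

>>> {"api": "send_rows", "payload": {"steps": [0.01, 0.001, 0, 0.02, 0, 0.01, 0.001, 0, 0.045, 0, 0.01, 0.0015, -0.0005, 0.07, 0, 0.01, 0.002, -0.0005, 0.095, 0, 0.01, 0.0025, -0.0005, 0.12, 0, 0.01, 0.003, -0.0007, 0.137, 0, 0.01, 0.003, -0.0007, 0.145, 0, 0.01, 0.003, -0.0007, 0.147, 0]}}

```text
time: 8.78
position: [0.4785, 0.0575, 0.1687]
tool_rot: [0.785, 0.62, -0.004, 0.007]
ft_force: [-0.4, -0.2, -1.4]
grip_width: 0.0155
```

Run:
```python
from h import *
goaxis(rk(-.058,.0005),.0615,-13.3)
c=save('scene');crop(c,'s6',240,130,360,300,4)
c=save('wrist');crop(c,'w6',140,0,540,330,2)
```

```text
t 8.78 tcp [0.4785 0.0575 0.1687] yawY -13.38 F [-0.37 -0.21 -1.43] M [-0.083  0.041 -0.   ] w 0.0155 q6 0.142
axis now [0.4798 0.058  0.0617] rack [-0.0798 -0.0001]
tcp target [0.4999 0.0531 0.1685] shift [0.0006 0.0218 0.0003] turn -0.0013
```

View pics/w6.png

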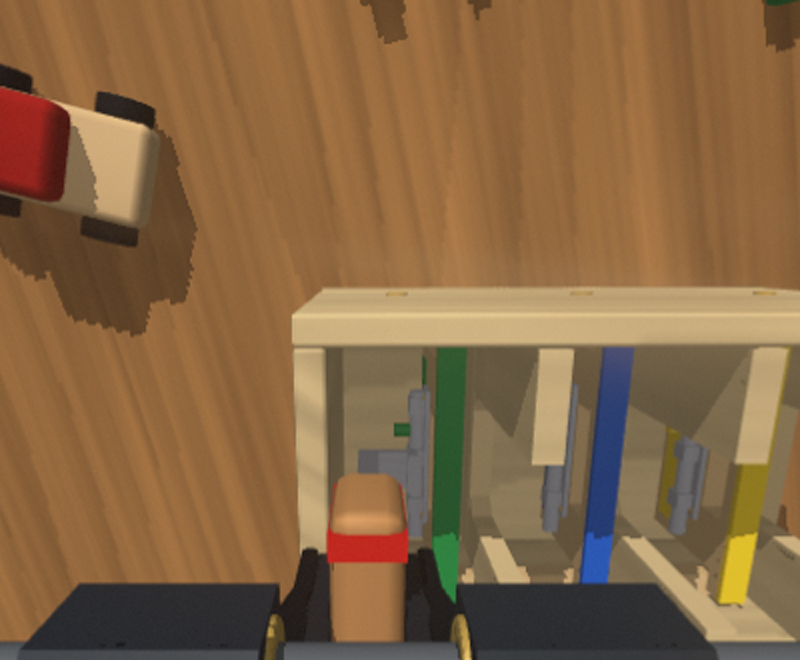

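View pics/s6.png

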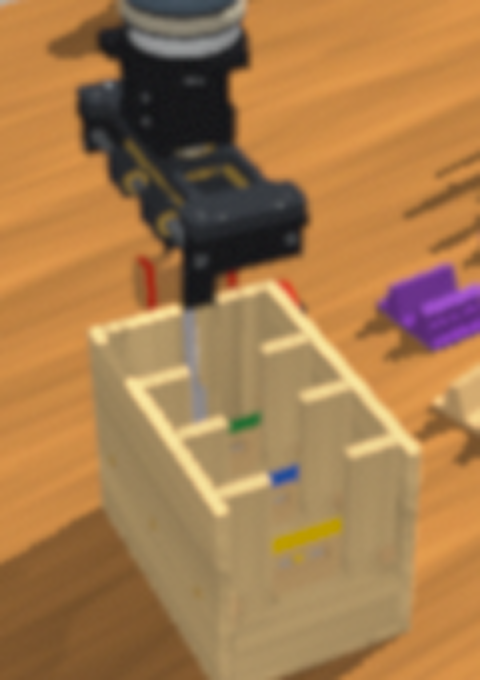

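>>> {"api": "send_rows", "payload": {"steps": [0.01, 0.0005, 0.004, 0, 0, 0.01, 0.0005, 0.01, 0, 0, 0.01, 0.0005, 0.015, 0, 0, 0.01, 0.0005, 0.019, 0, 0, 0.01, 0.0005, 0.02, 0, 0]}}

```text
time: 9.5
position: [0.4988, 0.0535, 0.1692]
tool_rot: [0.785, 0.62, -0.003, 0.007]
ft_force: [-0.1, -0.3, -1.1]
grip_width: 0.016
```

```bash
cat >> h.py <<'E'
def push():
    o=robot.get_obs();print('push along rack x',round(float(-o['ft_force'][:2]@ur),2),'lat',round(float(o['ft_force'][:2]@vr),2),'fz',o['ft_force'][2].round(2),'axis',torack(axis()).round(4),'z',axis()[2].round(4),'M',o['moment'].round(3))
E
python3 -c "
from h import *
push()"
```

```text
push along rack x 0.07 lat -0.3 fz -1.05 axis [-0.059   0.0007] z 0.0623 M [-0.11   0.023  0.037]
```

>>> {"api": "send_rows", "payload": {"steps": [0.01, 0, 0.001, 0.0005, 0, 0.01, 0, 0.002, 0.0005, 0, 0.01, 0, 0.003, 0.0005, 0, 0.01, 0, 0.004, 0.0005, 0, 0.01, 0, 0.005, 0.0005, 0, 0.01, 0, 0.005, 0.0005, 0]}}

```text
time: 10.25
position: [0.5039, 0.0523, 0.1688]
tool_rot: [0.785, 0.62, -0.003, 0.007]
ft_force: [-0.9, 0.2, -1.9]
grip_width: 0.0158
```

```bash
python3 -c "
from h import *
push()
c=save('wrist');crop(c,'w7',140,0,540,330,2)"
```

```text
push along rack x 0.92 lat 0.04 fz -1.92 axis [-0.0538  0.0006] z 0.0618 M [-0.078  0.051 -0.005]
```

View pics/w7.png

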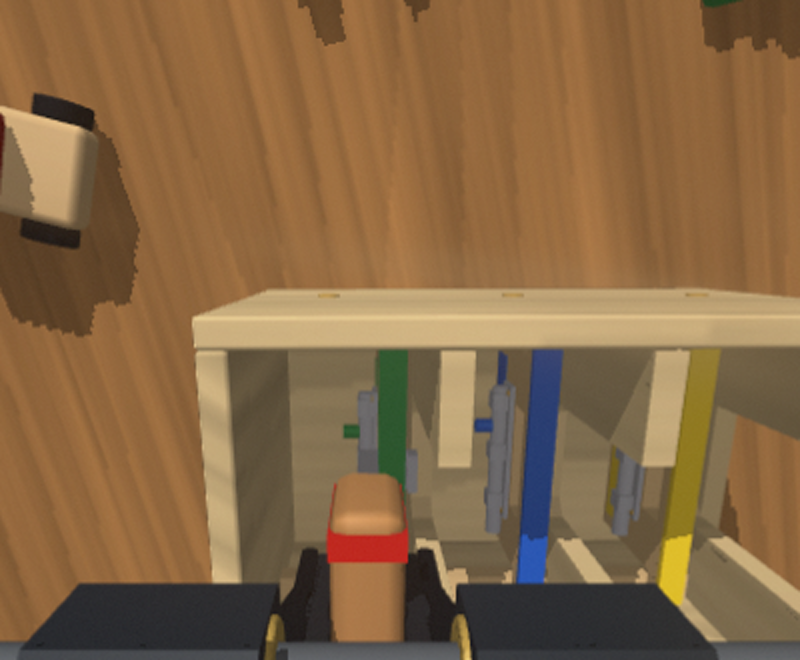

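The lip now shows behind the green board, at (412,470) in the crop, so the hook is through the window. I'll keep pushing gently.

>>> {"api": "send_rows", "payload": {"steps": [0.01, 0, 0.001, 0.0003, 0, 0.01, 0, 0.002, 0.0003, 0, 0.01, 0, 0.003, 0.0003, 0, 0.01, 0, 0.003, 0.0003, 0]}}

```text
time: 10.8
position: [0.5072, 0.0515, 0.1686]
tool_rot: [0.785, 0.62, -0.003, 0.007]
ft_force: [-0.1, 0.5, -0.5]
grip_width: 0.0156
```

```bash
python3 -c "
from h import *
push()"
```

```text
push along rack x 0.23 lat 0.51 fz -0.54 axis [-0.0503  0.0007] z 0.0616 M [-0.135  0.137 -0.025]
```

>>> {"api": "send_rows", "payload": {"steps": [0.01, 0, 0.0005, 0, 0, 0.01, 0, 0.001, 0, 0, 0.01, 0, 0.001, 0, 0]}}

```text
time: 11.18
position: [0.5081, 0.0513, 0.1686]
tool_rot: [0.785, 0.62, -0.003, 0.007]
ft_force: [-0.1, 0.4, -1.4]
grip_width: 0.0154
```

```bash
python3 -c "
from h import *
push()"
```

```text
push along rack x 0.14 lat 0.36 fz -1.36 axis [-0.0494  0.0006] z 0.0616 M [-0.052  0.262 -0.016]
```

>>> {"api": "send_rows", "payload": {"steps": [0.01, 0, 0.0005, 0, 0, 0.01, 0, 0.001, 0, 0, 0.01, 0, 0.001, 0, 0]}}

```text
time: 11.55
position: [0.5088, 0.0511, 0.1685]
tool_rot: [0.785, 0.62, -0.003, 0.007]
ft_force: [-2.4, 0.5, -0.3]
grip_width: 0.0156
```

```bash
python3 -c "
from h import *
push()"
```

```text
push along rack x 2.43 lat -0.02 fz -0.33 axis [-0.0487  0.0006] z 0.0615 M [0.013 0.511 0.017]
```

>>> {"api": "send_rows", "payload": {"steps": [0.01, 0, 0.0004, 0, 0, 0.01, 0, 0.0006, 0, 0, 0.01, 0, 0.0006, 0, 0]}}

```text
time: 11.92
position: [0.509, 0.051, 0.1685]
tool_rot: [0.785, 0.62, -0.003, 0.007]
ft_force: [-3.2, 0.2, 0.1]
grip_width: 0.0156
```

```bash
python3 -c "
from h import *
push()
save('top');push();save('top');push()"
```

```text
push along rack x 3.13 lat -0.57 fz 0.08 axis [-0.0486  0.0005] z 0.0615 M [0.04  0.665 0.015]
push along rack x 2.11 lat -0.14 fz -0.53 axis [-0.0486  0.0005] z 0.0615 M [0.07  0.696 0.015]
push along rack x 2.06 lat -0.17 fz 0.67 axis [-0.0486  0.0006] z 0.0615 M [0.092 0.68  0.027]
```

>>> {"api": "send_rows", "payload": {"steps": [0.01, 0, 0.0006, 0, 0, 0.01, 0, 0.0012, 0, 0, 0.01, 0, 0.0012, 0, 0]}}

```text
time: 12.4
position: [0.5095, 0.0509, 0.1683]
tool_rot: [0.785, 0.62, -0.004, 0.006]
ft_force: [-2.9, 1.0, 1.4]
grip_width: 0.0155
```

```bash
python3 -c "
from h import *
push()
save('top');push();save('top');push();save('wrist');push();"
```

```text
push along rack x 3.03 lat 0.34 fz 1.37 axis [-0.0483  0.0005] z 0.0613 M [0.176 1.086 0.01 ]
push along rack x 3.85 lat 0.09 fz -0.03 axis [-0.0483  0.0006] z 0.0613 M [ 0.173  1.096 -0.011]
push along rack x 4.82 lat 0.52 fz 0.81 axis [-0.0483  0.0005] z 0.0613 M [0.198 1.132 0.034]
push along rack x 3.52 lat -1.26 fz 1.34 axis [-0.0483  0.0006] z 0.0613 M [ 0.208  1.183 -0.027]
```

>>> {"api": "send_rows", "payload": {"steps": [0.01, 0, 0.0012, 0, 0, 0.01, 0, 0.0014, 0, 0, 0.01, 0, 0.0014, 0, 0]}}

```text
time: 12.92
position: [0.5099, 0.0507, 0.1681]
tool_rot: [0.785, 0.62, -0.005, 0.005]
ft_force: [-5.2, 1.4, 1.1]
grip_width: 0.0155
```

```bash
python3 -c "
from h import *
push()
save('top');push();save('top');push();save('wrist');push();c=load('wrist');crop(c,'w8',140,0,540,330,2)"
```

```text
push along rack x 5.37 lat 0.2 fz 1.08 axis [-0.0481  0.0005] z 0.0611 M [0.282 1.458 0.01 ]
push along rack x 4.6 lat -0.41 fz 1.08 axis [-0.0481  0.0005] z 0.0611 M [ 0.282  1.456 -0.004]
push along rack x 5.85 lat 0.65 fz 1.67 axis [-0.0481  0.0005] z 0.0611 M [ 0.257  1.453 -0.092]
push along rack x 5.06 lat -0.34 fz 2.07 axis [-0.0481  0.0005] z 0.0612 M [ 0.248  1.419 -0.063]
```

View pics/w8.png

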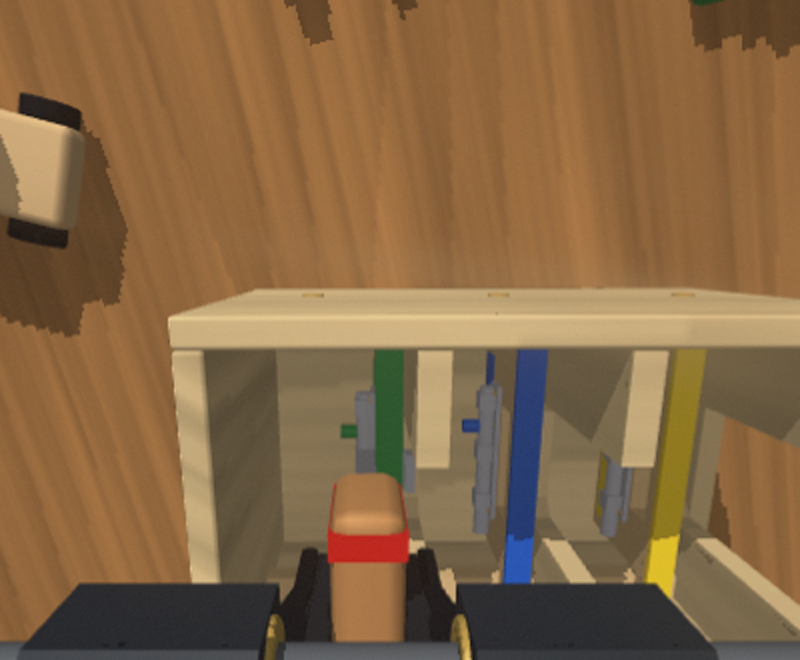

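```bash
python3 -c "
from h import *
goaxis(rk(-.0486,.0005),.0735,-13.3)
goaxis(rk(-.0526,.0),.26,-13.3)"
```

```text
t 13.07 tcp [0.5099 0.0507 0.1682] yawY -13.36 F [-5.01  0.83  2.07] M [ 0.248  1.419 -0.063] w 0.0156 q6 0.134
axis now [0.5108 0.0512 0.0612] rack [-0.0481  0.0005]
tcp target [0.5094 0.0509 0.1805] shift [-0.0002 -0.0005 -0.0123] turn -0.001
t 13.07 tcp [0.5099 0.0507 0.1682] yawY -13.36 F [-5.01  0.83  2.07] M [ 0.248  1.419 -0.063] w 0.0156 q6 0.134
axis now [0.5108 0.0512 0.0612] rack [-0.0481  0.0005]
tcp target [0.5054 0.0513 0.367 ] shift [-0.0033 -0.004  -0.1988] turn -0.001
```

>>> {"api": "send_rows", "payload": {"steps": [0.01, 0, -0.0003, 0, 0, 0.01, 0, -0.0003, -0.003, 0, 0.01, 0, -0.0004, -0.006, 0, 0.01, 0, -0.0005, -0.009, 0, 0.01, 0, -0.0005, -0.012, 0, 0.01, 0, -0.0005, -0.012, 0]}}

```text
time: 13.82
position: [0.5096, 0.051, 0.1805]
tool_rot: [0.785, 0.62, -0.005, 0.006]
ft_force: [-3.7, -0.2, 0.1]
grip_width: 0.0157
```

```bash
python3 -c "
from h import *
push();save('wrist');push();c=load('wrist');crop(c,'w9',140,0,540,330,2)"
```

```text
push along rack x 3.58 lat -1.07 fz 0.09 axis [-0.0484  0.0006] z 0.0736 M [0.096 0.966 0.027]
push along rack x 4.1 lat -0.11 fz -0.26 axis [-0.0483  0.0007] z 0.0736 M [ 0.135  1.005 -0.031]
```

View pics/w9.png

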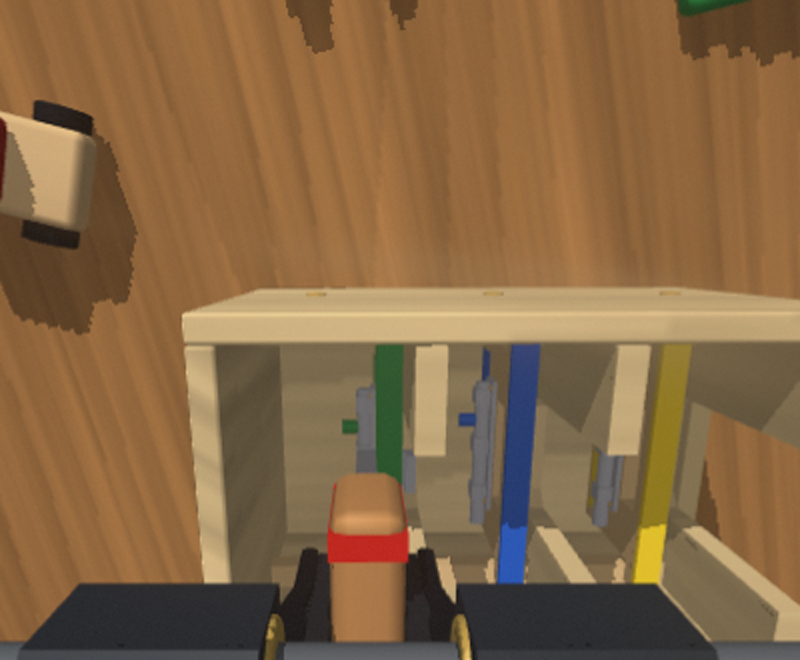

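>>> {"api": "send_rows", "payload": {"steps": [0.01, 0, -0.001, -0.001, 0, 0.01, 0, -0.002, -0.003, 0, 0.01, -0.0002, -0.003, -0.005, 0, 0.01, -0.0002, -0.003, -0.005, 0]}}

```text
time: 14.38
position: [0.5081, 0.0513, 0.1863]
tool_rot: [0.785, 0.62, -0.003, 0.007]
ft_force: [-0.4, 0.5, -2.2]
grip_width: 0.0158
```

```bash
python3 -c "
from h import *
push();save('wrist');push();goaxis(rk(-.0515,.0005),.26,-13.3)"
```

```text
push along rack x 0.55 lat 0.4 fz -2.19 axis [-0.0496  0.0007] z 0.0793 M [ 0.002  0.082 -0.002]
push along rack x -0.45 lat 0.14 fz -1.58 axis [-0.0499  0.0007] z 0.0791 M [-0.085  0.076 -0.015]
t 14.43 tcp [0.5078 0.0514 0.1861] yawY -13.36 F [ 0.47  0.03 -1.58] M [-0.085  0.076 -0.015] w 0.0157 q6 0.134
axis now [0.5091 0.0518 0.0791] rack [-0.0499  0.0007]
tcp target [0.5062 0.0516 0.367 ] shift [-0.0027 -0.0005 -0.1809] turn -0.0011
```

>>> {"api": "send_rows", "payload": {"steps": [0.01, -0.0003, -0.0005, -0.01, 0, 0.01, -0.0005, -0.0005, -0.025, 0, 0.01, -0.0008, -0.0005, -0.04, 0, 0.01, -0.001, -0.0005, -0.05, 0, 0.01, -0.001, -0.0005, -0.05, 0]}}

```text
time: 15.05
position: [0.5076, 0.0512, 0.2371]
tool_rot: [0.785, 0.62, -0.003, 0.008]
ft_force: [0.5, -0.2, -2.5]
grip_width: 0.016
```

```bash
python3 -c "
from h import *
push();c=save('wrist');push();crop(c,'w10',140,0,540,330,2);goaxis(rk(-.0515,.0005),.26,-13.3)"
```

```text
push along rack x -0.51 lat -0.09 fz -2.47 axis [-0.0498  0.0005] z 0.1301 M [-0.062  0.11   0.004]
push along rack x -0.09 lat 0.06 fz -2.93 axis [-0.0505  0.0004] z 0.1294 M [-0.063  0.124  0.   ]
t 15.1 tcp [0.5071 0.0512 0.2364] yawY -13.36 F [ 0.1   0.03 -2.93] M [-0.063  0.124  0.   ] w 0.0155 q6 0.131
axis now [0.5085 0.0517 0.1294] rack [-0.0505  0.0004]
tcp target [0.5061 0.0516 0.367 ] shift [-1.700e-03 -1.000e-04 -1.306e-01] turn -0.0011
```

View pics/w10.png

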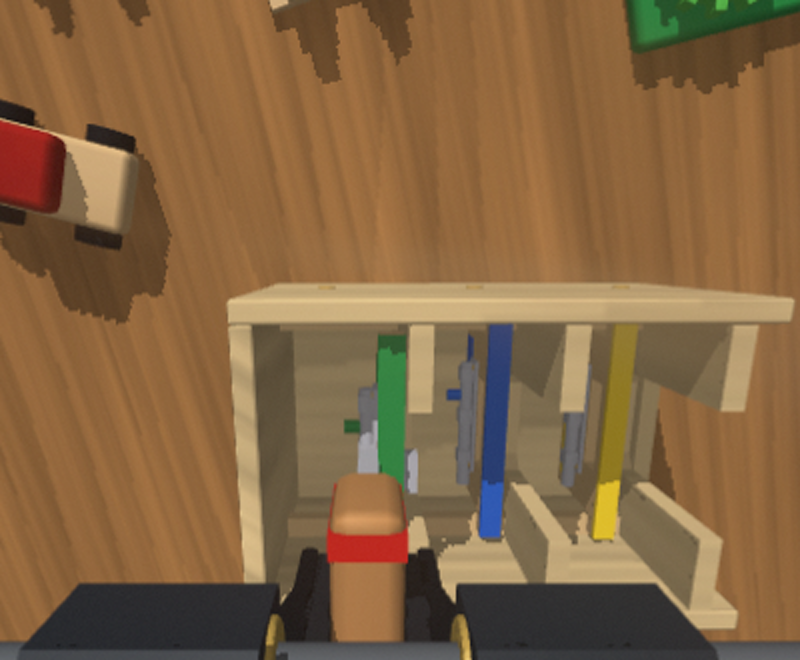

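>>> {"api": "send_rows", "payload": {"steps": [0.01, -0.0003, -0.001, -0.01, 0, 0.01, -0.0005, -0.002, -0.03, 0, 0.01, -0.0008, -0.002, -0.055, 0, 0.01, -0.001, -0.002, -0.08, 0, 0.01, -0.0015, -0.002, -0.105, 0, 0.01, -0.0018, -0.002, -0.122, 0, 0.01, -0.0018, -0.002, -0.131, 0, 0.01, -0.0018, -0.002, -0.131, 0]}}

```text
time: 16.1
position: [0.5043, 0.0519, 0.3677]
tool_rot: [0.785, 0.62, -0.003, 0.007]
ft_force: [-0.1, 0.4, -2.1]
grip_width: 0.0159
```

Run:
```python
from h import *
push();c=save('wrist');cv2.imwrite('pics/w11.png',c['color'][:,:,::-1]);st()
c=save('scene');crop(c,'s11',200,80,400,280,3)
np.savez('s11.npz',**c)
```

```text
push along rack x 0.19 lat 0.36 fz -2.09 axis [-0.0532  0.0004] z 0.2607 M [-0.051  0.013 -0.021]
t 16.15 tcp [0.504  0.0519 0.367 ] yawY -13.36 F [-0.8  -0.18 -2.33] M [-0.058  0.137 -0.009] w 0.0152 q6 0.126
```

View pics/w11.png

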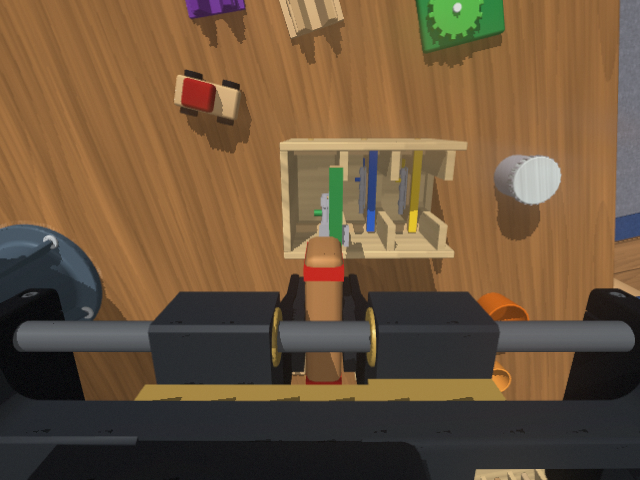

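View pics/s11.png

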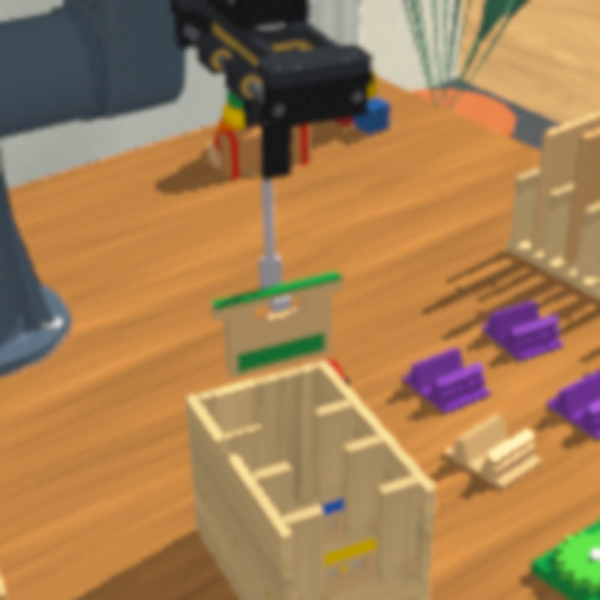

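```bash
python3 -c "
from h import *
goaxis((.534,.15),.261,3.5)"
```

```text
t 16.2 tcp [0.5037 0.052  0.3666] yawY -13.36 F [ 0.88  0.56 -2.71] M [-0.09   0.047  0.025] w 0.0155 q6 0.126
axis now [0.5048 0.0524 0.2596] rack [-0.0542  0.0003]
tcp target [0.533  0.1492 0.368 ] shift [ 0.1014  0.0061 -0.0028] turn -0.2943
```

>>> {"api": "send_rows", "payload": {"steps": [0.01, 0.008, 0.0005, -0.003, -0.02, 0.01, 0.022, 0.0015, -0.003, -0.06, 0.01, 0.038, 0.0025, -0.003, -0.11, 0.01, 0.055, 0.0035, -0.003, -0.165, 0.01, 0.072, 0.0045, -0.003, -0.22, 0.01, 0.087, 0.0055, -0.003, -0.26, 0.01, 0.097, 0.006, -0.003, -0.285, 0.01, 0.101, 0.006, -0.003, -0.294]}}

```text
time: 17.2
position: [0.533, 0.1495, 0.3681]
tool_rot: [0.685, 0.729, -0.005, 0.006]
ft_force: [0.4, -0.5, -2.5]
grip_width: 0.0155
```

Run:
```python
from h import *
c=save('wrist');c=save('wrist');np.savez('w12.npz',**c);cv2.imwrite('pics/w12.png',c['color'][:,:,::-1]);st();print(axis())
```

```text
t 17.3 tcp [0.5328 0.1491 0.3682] yawY 3.51 F [-0.01 -0.6  -1.95] M [-0.034  0.082  0.033] w 0.0158 q6 0.02
[0.53334365 0.14971938 0.26115865]
```

View pics/w12.png

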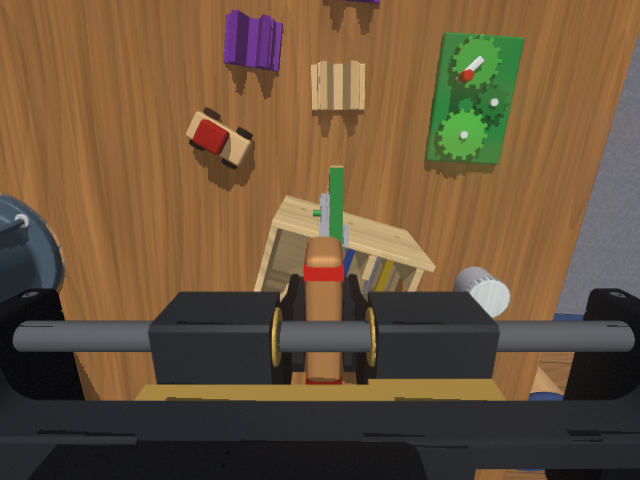

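The board hangs squarely on the hook with its green edge at (336,168..240). The stand is clear at (338,86). I'll measure both from this picture.

Run:
```python
from h import *
c=dict(np.load('w12.npz'));P=cloud(c)
crop(c,'w12s',300,50,380,120,8);crop(c,'w12b',300,155,370,255,6)
s=sel(P,.48,.6,.22,.36,.026,.034);print('rim',rect(s),len(s))
s=sel(P,.48,.6,.23,.34,.004,.034);print('stand',rect(s),len(s))
# groove bottom profile along stand x
for yaw in [2.5,3.5,4.5]:
    a=np.radians(yaw);d=np.array([np.cos(a),np.sin(a)]);q=(s[:,:2]-[.543,.288])@d
    out=[]
    for b in np.arange(-.04,.04,.004):
        m=(q>=b)&(q<b+.004)
        if m.sum()>3: out.append((round((b+.002)*1000),round(float(np.median(s[m,2]))*1000,1),round(float(s[m,2].std())*1000,1)))
    print(yaw,out)
```

```text
rim (array([544.5, 288.9]), array([50.3, 60.1]), 3.6) 794
stand (array([544.3, 288.8]), array([75.9, 60.6]), 3.8) 2511
2.5 [(-38, 5.4, 0.9), (-34, 5.7, 0.9), (-30, 5.8, 3.4), (-26, 17.9, 5.0), (-22, 27.5, 3.1), (-18, 29.3, 2.8), (-14, 29.1, 3.0), (-10, 18.3, 3.4), (-6, 7.6, 2.9), (-2, 5.7, 0.8), (2, 5.7, 0.9), (6, 5.6, 1.1), (10, 11.6, 3.6), (14, 22.1, 3.3), (18, 29.6, 1.3), (22, 28.6, 1.1), (26, 27.1, 3.6), (30, 17.8, 4.8), (34, 5.6, 0.9), (38, 5.6, 0.7)]
3.5 [(-38, 5.4, 0.9), (-34, 5.7, 0.9), (-30, 5.8, 0.9), (-26, 18.1, 2.7), (-22, 27.5, 3.1), (-18, 29.2, 2.8), (-14, 29.1, 3.4), (-10, 18.1, 3.5), (-6, 7.0, 2.3), (-2, 5.7, 0.8), (2, 5.7, 0.9), (6, 5.6, 0.8), (10, 11.5, 3.2), (14, 22.0, 3.2), (18, 29.6, 1.3), (22, 28.6, 1.1), (26, 27.1, 3.6), (30, 18.0, 4.5), (34, 5.6, 0.9), (38, 5.6, 0.8)]
4.5 [(-38, 5.3, 0.9), (-34, 5.7, 0.9), (-30, 5.8, 0.9), (-26, 18.1, 3.1), (-22, 27.6, 2.6), (-18, 29.3, 2.4), (-14, 29.1, 3.4), (-10, 18.1, 3.5), (-6, 7.1, 2.3), (-2, 5.7, 0.9), (2, 5.7, 0.9), (6, 5.6, 0.8), (10, 11.1, 2.9), (14, 21.9, 3.5), (18, 29.7, 1.0), (22, 28.5, 1.1), (26, 27.1, 3.8), (30, 18.1, 4.9), (34, 5.6, 0.9), (38, 5.6, 0.8)]
```

View pics/w12s.png

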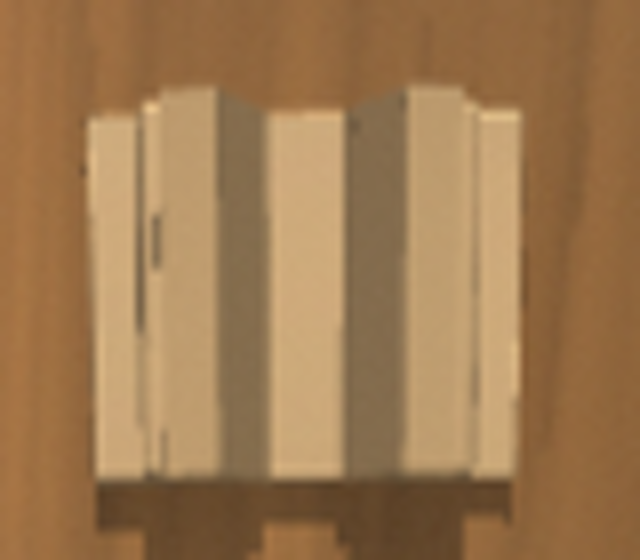

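View pics/w12b.png

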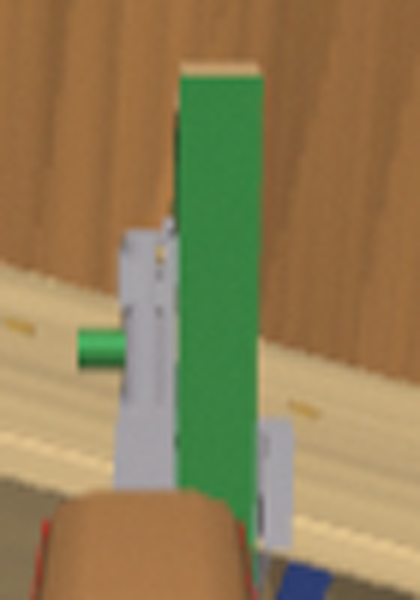

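Run:
```python
from h import *
c=dict(np.load('w12.npz'))
for v in [115,300,470]:
    for a,b in [(268,346)]: print('groove',pt(c,300+(a+b)/16-.4,50+v/8-.4,.006).round(4), (pt(c,300+b/8,50+v/8,.006)-pt(c,300+a/8,50+v/8,.006))[:2].round(4))
E1=[pt(c,300+x/6,155+y/6,.271) for x,y in [(180,76),(262,76),(178,420),(258,420)]]
for e in E1: print(e.round(4))
m=(E1[0]+E1[1])/2; n=(E1[2]+E1[3])/2; print('board line yaw',np.degrees(np.arctan2(*(m-n)[:2]*[-1,1])),'far end',m)
print('axis',axis())
# board front/back relative to axis along tool y
o=robot.get_obs();Y=R.from_quat(o['tool_rot']).as_matrix()[:,1]
for e in E1: print(((e-axis())@Y).round(4))
P=cloud(c);print('top z',[P[155+y//6,300+220//6][2].round(4) for y in (120,240,400)])
```

```text
groove [0.5424 0.3186 0.006 ] [0.0135 0.0008]
groove [0.5445 0.2891 0.006 ] [0.0137 0.0008]
groove [0.5466 0.261  0.006 ] [0.014  0.0009]
[0.5342 0.2052 0.271 ]
[0.5443 0.2059 0.271 ]
[0.5369 0.161  0.271 ]
[0.5473 0.1616 0.271 ]
board line yaw 3.6717609454947597 far end [0.53922838 0.20554016 0.271     ]
axis [0.53334365 0.14971938 0.26115865]
0.0042
0.0144
0.0042
0.0146
top z [np.float64(0.2712), np.float64(0.2722), np.float64(0.2706)]
```

```bash
python3 -c "
from h import *
goaxis((.5352,.2883),.20,3.9)"
```

```text
t 17.3 tcp [0.5328 0.1491 0.3682] yawY 3.51 F [-0.01 -0.6  -1.95] M [-0.034  0.082  0.033] w 0.0158 q6 0.02
axis now [0.5333 0.1497 0.2612] rack [-0.0486  0.1015]
tcp target [0.5347 0.2877 0.307 ] shift [0.1391 0.0103 0.0591] turn -0.0067
```

>>> {"api": "send_rows", "payload": {"steps": [0.01, 0.01, 0.001, 0, 0, 0.01, 0.03, 0.002, 0.0, -0.002, 0.01, 0.055, 0.004, 0.01, -0.004, 0.01, 0.08, 0.006, 0.02, -0.006, 0.01, 0.105, 0.008, 0.03, -0.0067, 0.01, 0.125, 0.009, 0.045, -0.0067, 0.01, 0.135, 0.01, 0.055, -0.0067, 0.01, 0.139, 0.0103, 0.059, -0.0067]}}

```text
time: 18.3
position: [0.5342, 0.288, 0.3059]
tool_rot: [0.682, 0.731, -0.006, 0.005]
ft_force: [-0.2, -0.7, -2.6]
grip_width: 0.0156
```

Run:
```python
from h import *
goaxis((.5352,.2883),.10,3.9)
```

```text
t 18.3 tcp [0.5342 0.288  0.3059] yawY 3.93 F [-0.22 -0.67 -2.59] M [-0.169  0.099 -0.02 ] w 0.0156 q6 0.253
axis now [0.5345 0.2885 0.1989] rack [-0.0792  0.2369]
tcp target [0.5349 0.2878 0.207 ] shift [0.0013 0.0008 0.0989] turn 0.0006
```

>>> {"api": "send_rows", "payload": {"steps": [0.01, 0.0003, 0.0005, 0.01, 0, 0.01, 0.0005, 0.0008, 0.028, 0, 0.01, 0.0008, 0.0008, 0.046, 0, 0.01, 0.001, 0.0008, 0.064, 0, 0.01, 0.0013, 0.0008, 0.08, 0, 0.01, 0.0013, 0.0008, 0.092, 0, 0.01, 0.0013, 0.0008, 0.099, 0, 0.01, 0.0013, 0.0008, 0.099, 0]}}

```text
time: 19.3
position: [0.5348, 0.2876, 0.2065]
tool_rot: [0.682, 0.731, -0.006, 0.005]
ft_force: [-0.8, 0.7, -1.9]
grip_width: 0.0158
```

Run:
```python
from h import *
c=save('scene');crop(c,'s13',320,130,440,260,5)
c=save('wrist');np.savez('w13.npz',**c);crop(c,'w13',220,130,420,330,4)
goaxis((.5352,.2883),.067,3.9)
```

```text
t 19.4 tcp [0.5354 0.2879 0.2074] yawY 3.94 F [ 0.19 -0.24 -2.12] M [-0.08   0.018  0.003] w 0.0157 q6 0.256
axis now [0.5358 0.2885 0.1004] rack [-0.0779  0.2372]
tcp target [0.5348 0.2877 0.174 ] shift [ 0.0004 -0.0006  0.0334] turn 0.0006
```

View pics/s13.png

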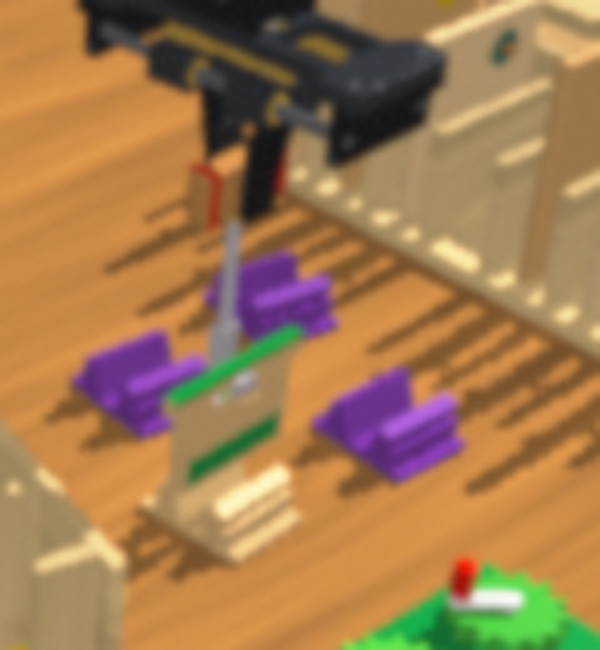

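View pics/w13.png

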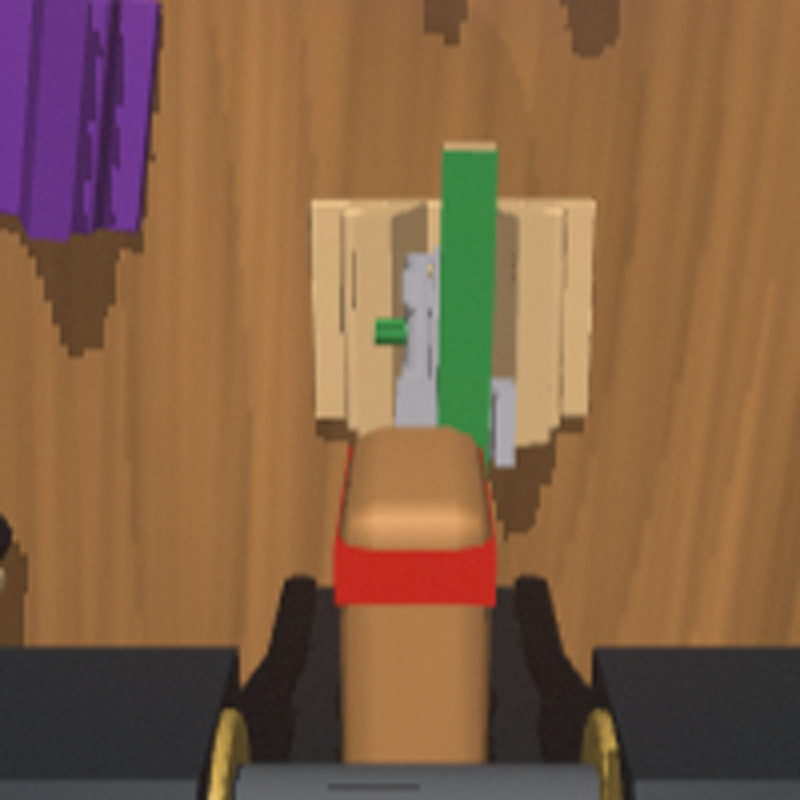

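Run:
```python
from h import *
c=dict(np.load('w13.npz'))
g=lambda x,y,z:pt(c,220+x/4,130+y/4,z).round(4)
for y,a,b in [(210,313,594),(400,317,588)]: print('stand mid',(g(a,y,.006)+g(b,y,.006))/2,(g(b,y,.006)-g(a,y,.006))[:2])
for y,a,b in [(160,443,498),(400,439,493)]: print('board',(g(a,y,.1104)+g(b,y,.1104))/2,(g(b,y,.1104)-g(a,y,.1104))[:2])
```

```text
stand mid [0.543  0.3167 0.006 ] [0.0742 0.005 ]
stand mid [0.54675 0.26435 0.006  ] [0.0747 0.0051]
board [0.5416  0.34205 0.1104 ] [0.0102 0.0007]
board [0.5444  0.29555 0.1104 ] [0.0106 0.0007]
```

>>> {"api": "send_rows", "payload": {"steps": [0.01, 0.0002, -0.0004, 0.005, 0, 0.01, 0.0003, -0.0006, 0.012, 0, 0.01, 0.0004, -0.0006, 0.019, 0, 0.01, 0.0004, -0.0006, 0.025, 0, 0.01, 0.0004, -0.0006, 0.029, 0, 0.01, 0.0004, -0.0006, 0.031, 0, 0.01, 0.0004, -0.0006, 0.032, 0, 0.01, 0.0004, -0.0006, 0.032, 0]}}

```text
time: 20.4
position: [0.5348, 0.2878, 0.1755]
tool_rot: [0.682, 0.731, -0.005, 0.006]
ft_force: [0.1, 0.5, -2.1]
grip_width: 0.0154
```

Run:
```python
from h import *
goaxis((.5352,.2883),.066,3.9)
c=save('wrist');np.savez('w14.npz',**c);crop(c,'w14',220,130,420,330,4);st()
```

```text
t 20.4 tcp [0.5348 0.2878 0.1755] yawY 3.94 F [ 0.13  0.5  -2.09] M [-0.088  0.035 -0.021] w 0.0154 q6 0.257
axis now [0.5353 0.2884 0.0685] rack [-0.0784  0.2369]
tcp target [0.5348 0.2877 0.173 ] shift [-0.     -0.0001  0.0025] turn 0.0007
t 20.45 tcp [0.5349 0.2878 0.1756] yawY 3.93 F [ 0.03 -0.24 -2.67] M [-0.095  0.012  0.025] w 0.0159 q6 0.257
```

View pics/w14.png

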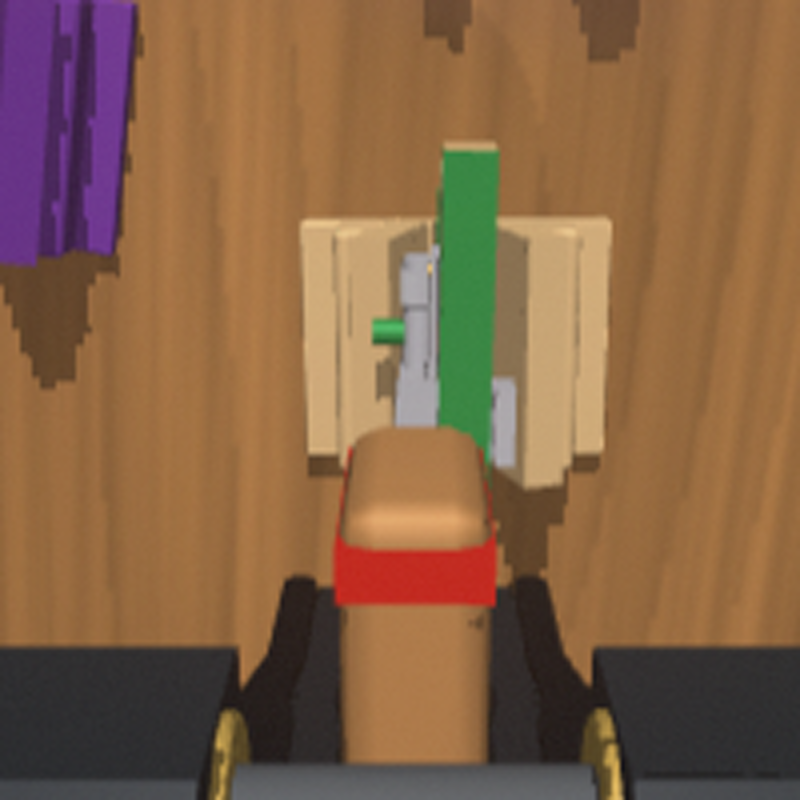

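>>> {"api": "send_rows", "payload": {"steps": [0.01, 0, 0, 0.001, 0, 0.01, 0, 0, 0.002, 0, 0.01, 0, 0, 0.003, 0, 0.01, 0, 0, 0.004, 0, 0.01, 0, 0, 0.005, 0, 0.01, 0, 0, 0.006, 0, 0.01, 0, 0, 0.007, 0, 0.01, 0, 0, 0.007, 0]}}

```text
time: 21.45
position: [0.5348, 0.2876, 0.1684]
tool_rot: [0.682, 0.731, -0.005, 0.006]
ft_force: [-0.1, -0.3, -1.0]
grip_width: 0.0154
```

Run:
```python
from h import *
goaxis((.5352,.2883),.0577,3.9)
c=save('wrist');np.savez('w15.npz',**c);crop(c,'w15',220,130,420,330,4);st()
```

```text
t 21.45 tcp [0.5348 0.2876 0.1684] yawY 3.93 F [-0.1  -0.28 -0.99] M [-0.065  0.063  0.013] w 0.0154 q6 0.257
axis now [0.5353 0.2882 0.0614] rack [-0.0784  0.2368]
tcp target [0.5348 0.2877 0.1647] shift [ 0.0001 -0.0001  0.0037] turn 0.0006
t 21.5 tcp [0.5349 0.2877 0.1685] yawY 3.94 F [ 0.29 -0.07 -0.64] M [-0.151  0.02  -0.008] w 0.0159 q6 0.257
```

View pics/w15.png

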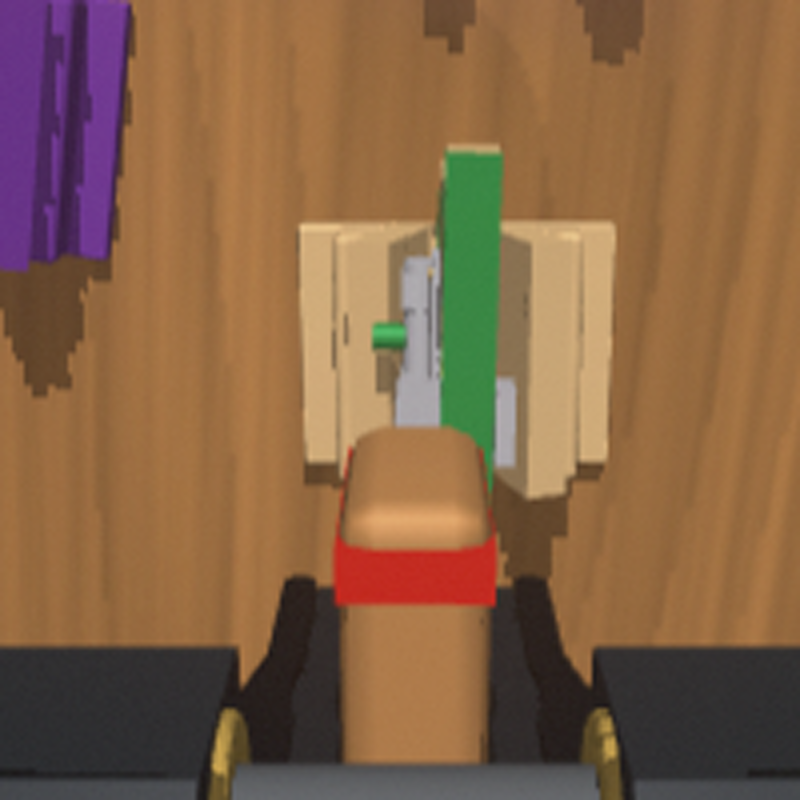

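>>> {"api": "send_rows", "payload": {"steps": [0.01, 0, 0, 0.001, 0, 0.01, 0, 0, 0.002, 0, 0.01, 0, 0, 0.003, 0, 0.01, 0, 0, 0.0037, 0, 0.01, 0, 0, 0.0037, 0]}}

```text
time: 22.12
position: [0.5348, 0.2876, 0.1647]
tool_rot: [0.682, 0.731, -0.005, 0.006]
ft_force: [-0.9, 0.8, -1.2]
grip_width: 0.0158
```

Run:
```python
from h import *
goaxis((.5352,.2883),.0577,3.9)
c=save('wrist');np.savez('w16.npz',**c);crop(c,'w16',220,130,420,330,4);st()
g=lambda x,y,z:pt(c,220+x/4,130+y/4,z).round(4)
P=cloud(c);m=sel(P,.52,.57,.30,.345,.06,.10);print(m.mean(0),np.percentile(m[:,2],[5,50,95]))
c=save('scene');crop(c,'s16',320,130,440,260,5)
```

```text
t 22.12 tcp [0.5348 0.2876 0.1647] yawY 3.94 F [-0.88  0.77 -1.23] M [-0.117 -0.007  0.028] w 0.0158 q6 0.257
axis now [0.5352 0.2882 0.0577] rack [-0.0784  0.2368]
tcp target [0.5348 0.2877 0.1647] shift [ 0.0001 -0.     -0.    ] turn 0.0006
t 22.18 tcp [0.5349 0.2876 0.1647] yawY 3.93 F [ 0.21  0.63 -0.89] M [-0.109  0.048 -0.003] w 0.0161 q6 0.257
[0.54267831 0.32366137 0.0754377 ] [0.07431598 0.07564709 0.07673575]
```

View pics/w16.png

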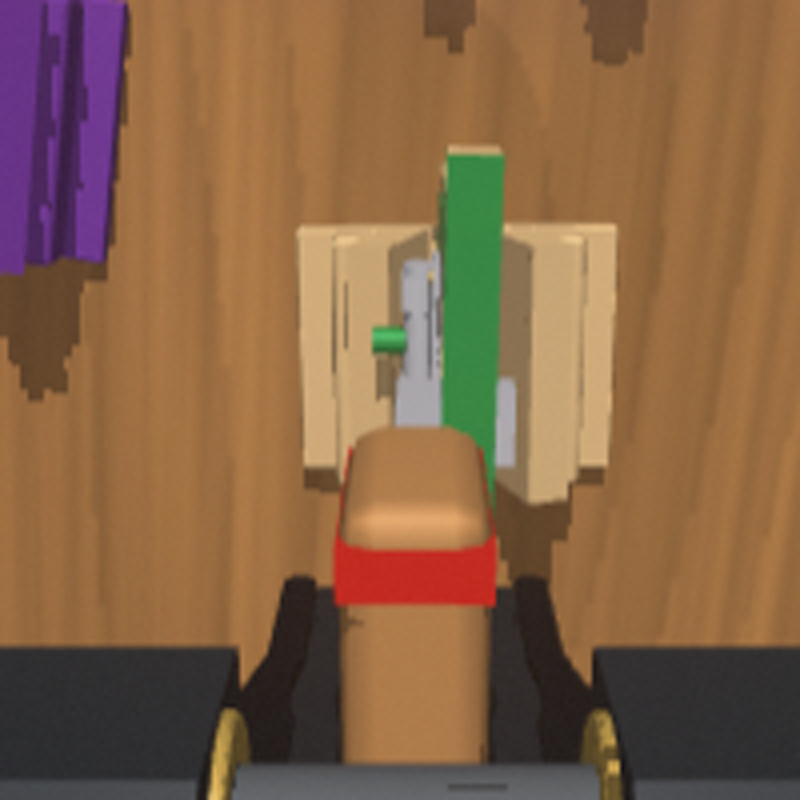

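View pics/s16.png

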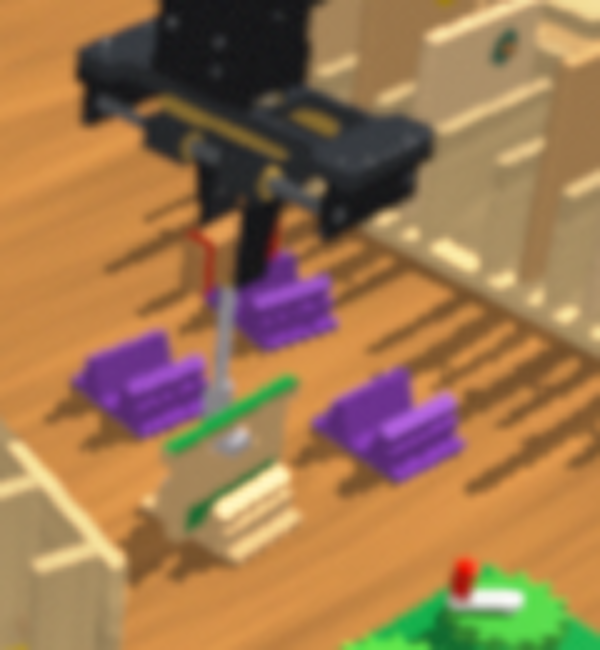

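>>> {"api": "send_rows", "payload": {"steps": [0.01, 0, -0.001, 0, 0, 0.01, 0, -0.004, 0, 0, 0.01, 0, -0.008, 0, 0, 0.01, 0, -0.012, 0, 0, 0.01, 0, -0.017, 0, 0, 0.01, 0, -0.023, 0, 0, 0.01, 0, -0.028, 0, 0, 0.01, 0, -0.03, 0, 0]}}

```text
time: 23.22
position: [0.5045, 0.2856, 0.1648]
tool_rot: [0.682, 0.731, -0.005, 0.006]
ft_force: [1.0, 0.0, -1.3]
grip_width: 0.0158
```

Run:
```python
from h import *
st();print(axis())
c=save('wrist');np.savez('w17.npz',**c);crop(c,'w17',220,130,420,330,4)
```

```text
t 23.23 tcp [0.5045 0.2856 0.1648] yawY 3.94 F [ 0.96  0.02 -1.34] M [-0.111  0.044  0.021] w 0.0158 q6 0.271
[0.504883   0.28616806 0.0578295 ]
```

View pics/w17.png

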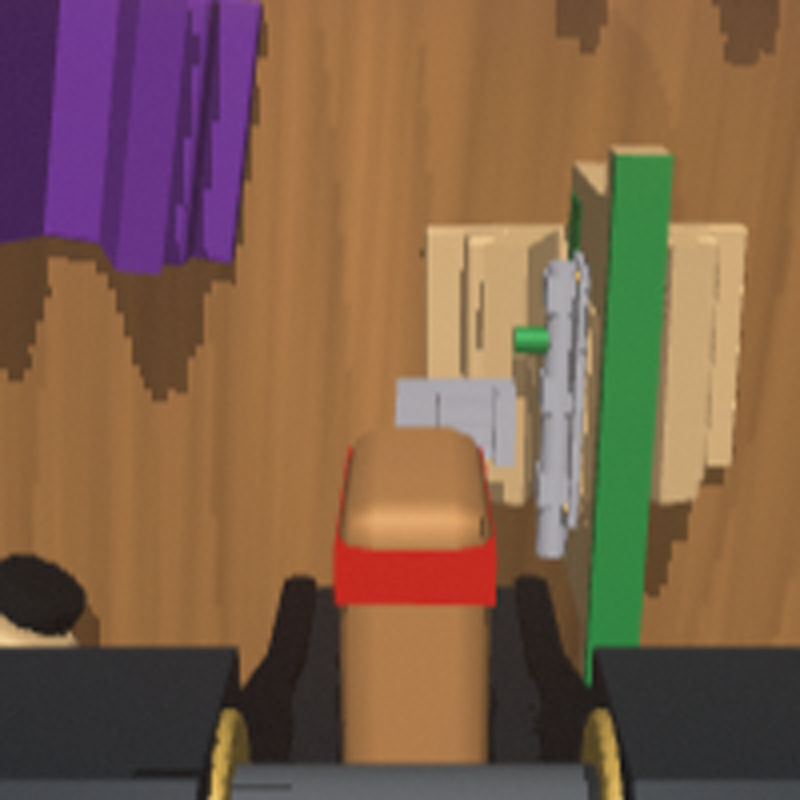

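>>> {"api": "send_rows", "payload": {"steps": [0.01, 0, -0.004, -0.002, 0, 0.01, 0, -0.006, -0.015, 0, 0.01, 0, -0.006, -0.035, 0, 0.01, 0, -0.006, -0.06, 0, 0.01, 0, -0.006, -0.09, 0, 0.01, 0, -0.006, -0.12, 0, 0.01, 0, -0.006, -0.14, 0, 0.01, 0, -0.006, -0.15, 0]}}

```text
time: 24.28
position: [0.4988, 0.2877, 0.317]
tool_rot: [0.682, 0.731, -0.004, 0.006]
ft_force: [-0.5, 0.1, -1.7]
grip_width: 0.0155
```

Run:
```python
from h import *
c=save('wrist');np.savez('w18.npz',**c);cv2.imwrite('pics/w18.png',c['color'][:,:,::-1])
go((.5071,-.2789,.31),19.62);go((.46,0,.32),10)
```

```text
t 24.32 tcp [0.4991 0.2878 0.3176] yawY 3.95 F [0.38 0.26 0.43] M [-0.043  0.001 -0.013] w 0.0158 q6 0.272
shift [-0.5658 -0.031   0.0156] turn -0.2735
t 24.32 tcp [0.4991 0.2878 0.3176] yawY 3.95 F [0.38 0.26 0.43] M [-0.043  0.001 -0.013] w 0.0158 q6 0.272
shift [-0.2845 -0.0588  0.0014] turn -0.1056
```

View pics/w18.png

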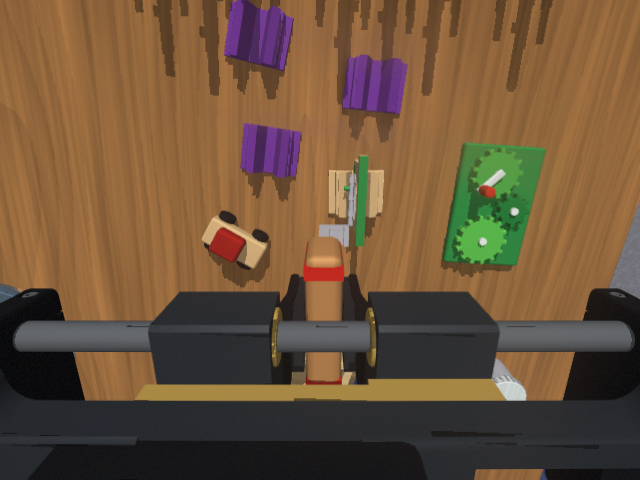

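>>> {"api": "send_rows", "payload": {"steps": [0.01, -0.02, -0.003, 0, -0.01, 0.01, -0.06, -0.01, 0, -0.03, 0.01, -0.11, -0.02, 0, -0.05, 0.01, -0.16, -0.03, 0, -0.08, 0.01, -0.21, -0.035, 0, -0.1, 0.01, -0.26, -0.04, 0, -0.13, 0.01, -0.31, -0.04, 0, -0.16, 0.01, -0.36, -0.038, 0, -0.19]}}

```text
time: 25.32
position: [0.4853, -0.0753, 0.3222]
tool_rot: [0.61, 0.793, -0.004, 0.006]
ft_force: [0.1, 0.5, -1.2]
grip_width: 0.0155
```

Run:
```python
from h import *
goaxis((.5074,-.2784),.21,19.62)
```

```text
t 25.32 tcp [ 0.4853 -0.0753  0.3222] yawY 14.88 F [ 0.12  0.46 -1.19] M [-0.07  -0.008  0.046] w 0.0155 q6 -0.631
axis now [ 0.4856 -0.0745  0.2152] rack [-0.0439 -0.1276]
tcp target [ 0.5071 -0.2792  0.317 ] shift [-0.2027 -0.0313  0.008 ] turn -0.0827
```

>>> {"api": "send_rows", "payload": {"steps": [0.01, -0.03, -0.005, 0.002, -0.02, 0.01, -0.08, -0.013, 0.004, -0.04, 0.01, -0.13, -0.02, 0.006, -0.06, 0.01, -0.165, -0.026, 0.008, -0.08, 0.01, -0.19, -0.03, 0.008, -0.083, 0.01, -0.202, -0.031, 0.008, -0.083, 0.01, -0.203, -0.031, 0.008, -0.083, 0.01, -0.203, -0.031, 0.008, -0.083]}}

```text
time: 26.32
position: [0.5074, -0.2782, 0.317]
tool_rot: [0.576, 0.818, -0.004, 0.005]
ft_force: [-0.4, -0.0, -1.6]
grip_width: 0.0156
```

Run:
```python
from h import *
goaxis((.5074,-.2784),.075,19.62)
c=save('wrist');crop(c,'w19',220,100,460,330,3)
```

```text
t 26.32 tcp [ 0.5074 -0.2782  0.317 ] yawY 19.69 F [-0.39 -0.03 -1.58] M [-0.023  0.01  -0.019] w 0.0156 q6 -1.033
axis now [ 0.5075 -0.2773  0.21  ] rack [ 0.0237 -0.3202]
tcp target [ 0.5073 -0.2793  0.182 ] shift [ 0.0008 -0.0004  0.135 ] turn 0.0013
```

View pics/w19.png

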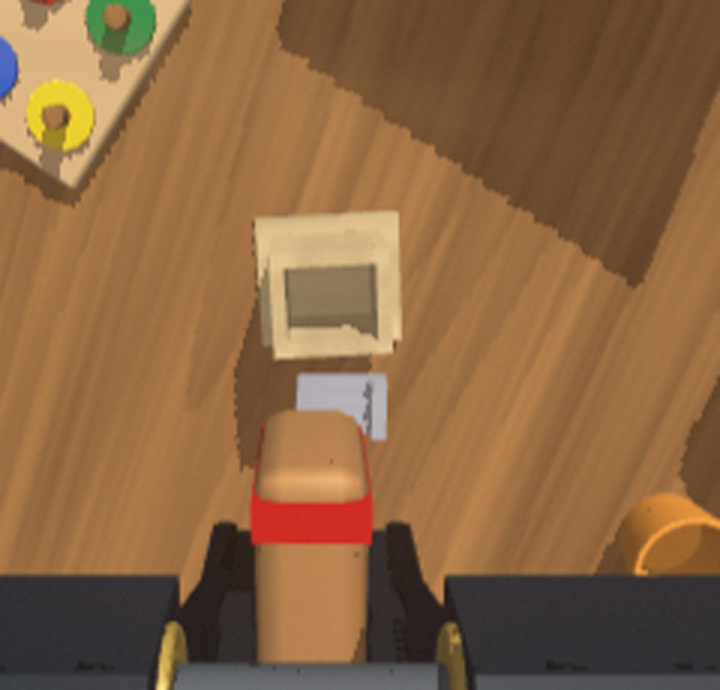

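>>> {"api": "send_rows", "payload": {"steps": [0.01, 0.0003, 0, 0.02, 0.001, 0.01, 0.0005, -0.0003, 0.045, 0.001, 0.01, 0.0008, -0.0004, 0.075, 0.001, 0.01, 0.0008, -0.0004, 0.1, 0.001, 0.01, 0.0008, -0.0004, 0.12, 0.001, 0.01, 0.0008, -0.0004, 0.132, 0.001, 0.01, 0.0008, -0.0004, 0.135, 0.001, 0.01, 0.0008, -0.0004, 0.135, 0.001]}}

```text
time: 27.38
position: [0.5077, -0.2793, 0.1826]
tool_rot: [0.576, 0.817, -0.004, 0.006]
ft_force: [0.1, -0.2, -0.5]
grip_width: 0.0158
```

Run:
```python
from h import *
goaxis((.5074,-.2784),.012,19.62)
c=save('wrist');crop(c,'w20',220,100,460,330,3)
c=save('scene');crop(c,'s20',120,220,240,340,5)
```

```text
t 27.38 tcp [ 0.5077 -0.2793  0.1826] yawY 19.67 F [ 0.12 -0.23 -0.54] M [-0.1   -0.011 -0.055] w 0.0158 q6 -1.031
axis now [ 0.5079 -0.2785  0.0756] rack [ 0.0244 -0.3212]
tcp target [ 0.5072 -0.2792  0.119 ] shift [ 0.0011 -0.0004  0.0636] turn 0.0009
```

View pics/w20.png

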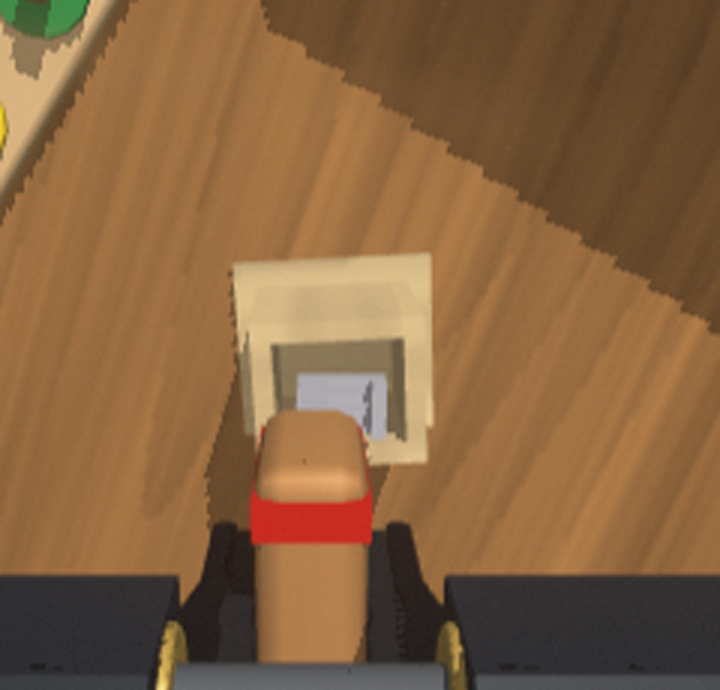

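View pics/s20.png

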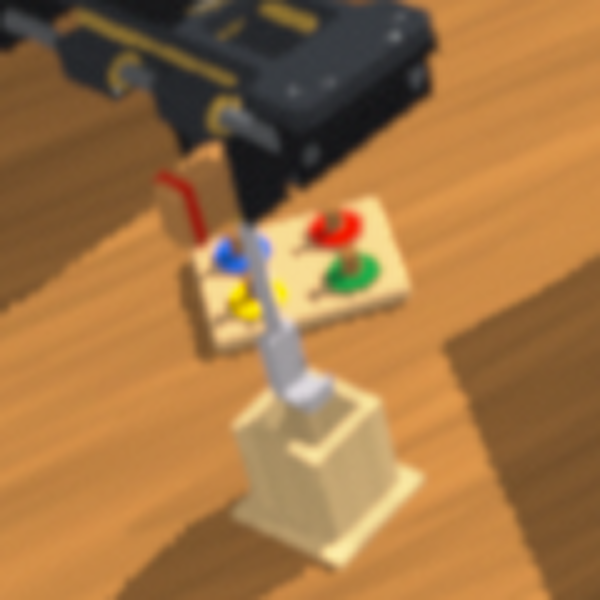

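>>> {"api": "send_rows", "payload": {"steps": [0.01, 0.0003, -0.0003, 0.008, 0.001, 0.01, 0.0005, -0.0004, 0.02, 0.001, 0.01, 0.0008, -0.0004, 0.033, 0.001, 0.01, 0.001, -0.0004, 0.045, 0.001, 0.01, 0.001, -0.0004, 0.055, 0.001, 0.01, 0.001, -0.0004, 0.061, 0.001, 0.01, 0.001, -0.0004, 0.063, 0.001, 0.01, 0.001, -0.0004, 0.063, 0.001]}}

```text
time: 28.48
position: [0.5076, -0.2797, 0.1201]
tool_rot: [0.576, 0.817, -0.004, 0.006]
ft_force: [-0.3, -0.0, -2.2]
grip_width: 0.0156
```

Run:
```python
from h import *
goaxis((.5074,-.2784),.010,19.62)
```

```text
t 28.48 tcp [ 0.5076 -0.2797  0.1201] yawY 19.6 F [-0.26 -0.01 -2.19] M [-0.022  0.001  0.011] w 0.0156 q6 -1.029
axis now [ 0.5079 -0.279   0.0131] rack [ 0.0245 -0.3217]
tcp target [ 0.5071 -0.2791  0.117 ] shift [ 0.0008 -0.0002  0.0031] turn -0.0003
```

>>> {"api": "send_rows", "payload": {"steps": [0.01, 0.0003, 0, 0.001, 0, 0.01, 0.0006, 0, 0.0018, 0, 0.01, 0.0006, 0, 0.0025, 0, 0.01, 0.0006, 0, 0.003, 0, 0.01, 0.0006, 0, 0.0033, 0]}}

```text
time: 29.1
position: [0.5075, -0.2793, 0.1171]
tool_rot: [0.576, 0.817, -0.004, 0.007]
ft_force: [0.1, 0.5, 2.7]
grip_width: 0.0155
```

Run:
```python
from h import *
st();print(axis());save('top');st()
```

```text
t 29.1 tcp [ 0.5075 -0.2793  0.1171] yawY 19.6 F [0.12 0.49 2.73] M [ 0.037  0.148 -0.027] w 0.0155 q6 -1.028
[ 0.50782673 -0.27863081  0.01012656]
t 29.15 tcp [ 0.5075 -0.2793  0.1171] yawY 19.6 F [-0.81  0.52  2.19] M [0.013 0.204 0.039] w 0.0151 q6 -1.028
```

>>> {"api": "send_rows", "payload": {"steps": [0.018, 0, 0, 0, 0, 0.022, 0, 0, 0, 0, 0.03, 0, 0, 0, 0, 0.045, 0, 0, 0, 0, 0.06, 0, 0, 0, 0, 0.08, 0, 0, 0, 0, 0.087, 0, 0, 0, 0, 0.087, 0, 0, 0, 0]}}

```text
time: 30.15
position: [0.5075, -0.2793, 0.1171]
tool_rot: [0.576, 0.817, -0.004, 0.006]
ft_force: [1.1, 0.2, -0.2]
grip_width: 0.0722
```

Run:
```python
from h import *
st();c=save('wrist');crop(c,'w21',200,120,440,350,3)
```

```text
t 30.15 tcp [ 0.5075 -0.2793  0.1171] yawY 19.6 F [ 1.12  0.18 -0.16] M [-0.107 -0.018  0.008] w 0.0722 q6 -1.028
```

View pics/w21.png

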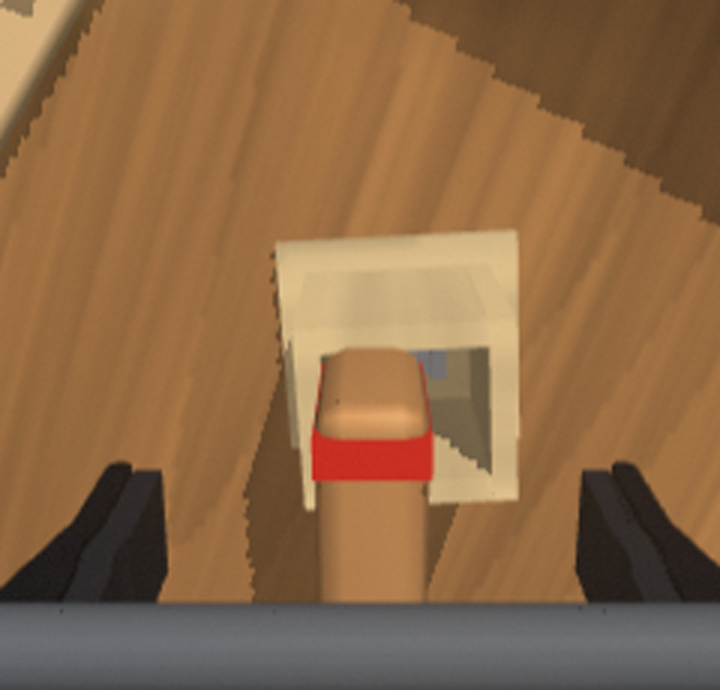

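The rod stands upright and released in its holder, with both fingers clear. I'll retreat upward and make the final check.

>>> {"api": "send_rows", "payload": {"steps": [0.087, 0, 0, -0.01, 0, 0.087, 0, 0, -0.035, 0, 0.087, 0, 0, -0.07, 0, 0.087, 0, 0, -0.11, 0, 0.087, 0, 0, -0.15, 0, 0.087, 0, 0, -0.18, 0, 0.087, 0, 0, -0.19, 0, 0.087, 0, 0, -0.19, 0]}}

```text
time: 31.2
position: [0.5064, -0.2765, 0.3074]
tool_rot: [0.576, 0.817, -0.004, 0.007]
ft_force: [-0.1, 1.1, -0.2]
grip_width: 0.0865
```

Run:
```python
from h import *
st()
for n in ['scene','top']:
    c=save(n);cv2.imwrite(f'pics/{n}F.png',c['color'][:,:,::-1])
crop(load('scene'),'sF',230,130,450,310,3)
P=cloud(load('top'));s=sel(P,.42,.6,-.36,-.2,.143,.16);print('handle',rect(s),s[:,2].mean())
s=sel(P,.5,.6,.22,.36,.05,.12);print('board',rect(s),s[:,2].mean())
```

```text
t 31.2 tcp [ 0.5064 -0.2765  0.3074] yawY 19.6 F [-0.13  1.05 -0.24] M [-0.077  0.055  0.032] w 0.0865 q6 -1.03
handle (array([ 503.1, -255.3]), array([12.5, 25.7]), 53.4) 0.14993911910121277
board (array([542.6, 286. ]), array([ 13. , 108.5]), 3.8) 0.07310895835220395
```

View pics/topF.png

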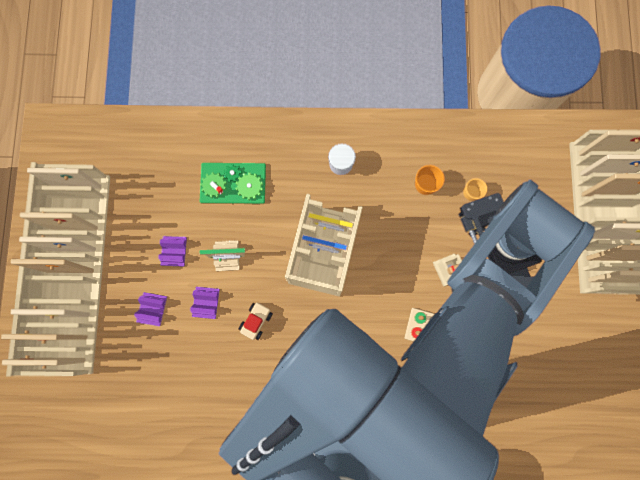

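View pics/sF.png

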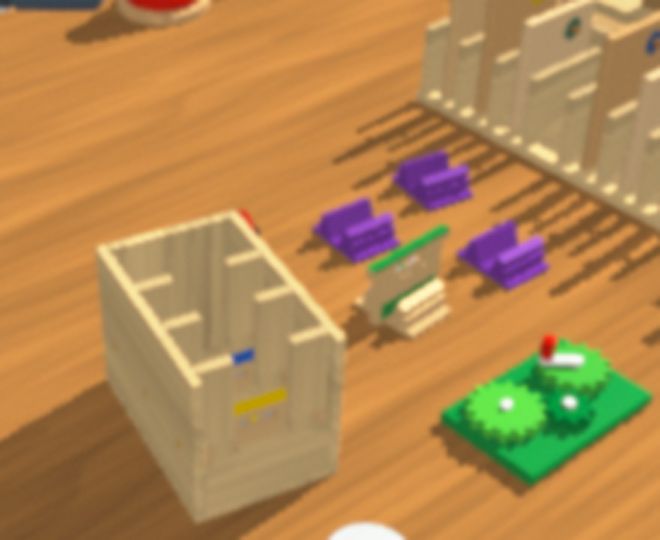

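View pics/sceneF.png

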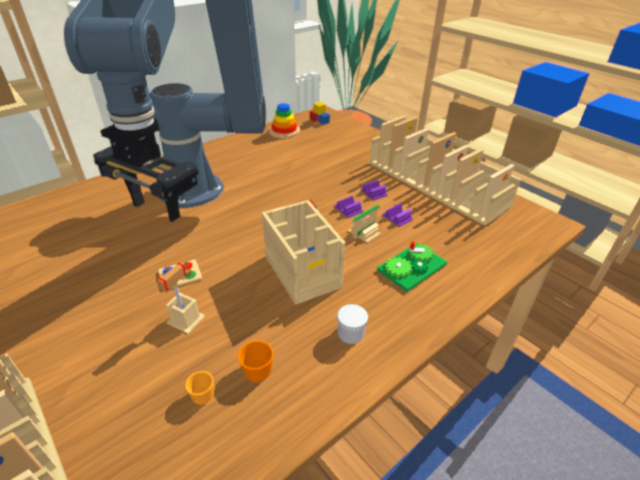

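The final pictures agree with the plan. The board stands in the beech stand at (226,252) in the top view, blue and yellow still hang in the rack, the rod is upright at (180,300) in the scene view, and the other objects visible look unmoved. I'm handing the job in.

```bash
python3 -c "
from h import *
hand_in();st()"
```

```text
the job is handed in; nothing more can be done
the job is handed in; nothing more can be done
```

The green-edged board now stands upright in the V-groove of the beech stand, and the hook rod is back upright in its holder. The job was handed in at about 31 s of the 72 s allowed.

- **Hook and push:** I let the hook down in front of the board and through its window. The board slid about 8 mm back to its divider, and I pressed with about 5 N, reading 4.6–5.9 N.
- **Lift and placing:** I drew the board out on the hook, lowered it into the groove, slipped the hook out and set the rod down. The gripper held only the rod's handle.

**Last checks:**
- **Board:** with the hook still in the window but unloaded, its top edge was at about 0.076 m, as expected for an upright board. The last top view still shows it in line with the groove.
- **Other boards:** blue and yellow still hang in the rack.
- **Bystanders:** none looked moved. The knob puzzle and holder are partly hidden by the arm in the last top view, but both show in the scene view.
- **Rod:** the arm hid most of the handle in that last top view, so its position reading there is meaningless. The wrist view at release and the scene view after the retreat both show it upright in the holder.

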